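Close the component box and hang up the gauges

TASK

Clear down the soldering bench. First press all three lids of the component box down until they click shut, so that nothing can fall in among the parts; only then hang every hand gauge lying on the mat by its ring eye on a peg of the rack, one gauge to a peg (any peg). Leave the other things on the bench where they are.

Things in the scene. Friction and masses are not known exactly. Their poses are not given: they have to be found in the camera images.
- peg0_root (a point): Root of peg 0 (lowest y) of a low fixed aluminium rack: the peg's centre in the bar's front face, 165 mm above the table. Axes: z up, y along the bar, -x square to the bar towards the robot's side. The peg is a round steel rod of 7 mm diameter, 45 mm long, leaning up 50 degrees from level: its free end lies 29 mm along -x and 34 mm up from here.
- peg1_root (a point): Root of peg 1, 60 mm along +y from peg 0; all pegs alike, the same axes.
- peg2_root (a point): Root of peg 2, in the middle of the rack. The rack's bar is 310 mm long, 16 mm deep (towards +x), 22 mm high, its top at 176 mm, open below; at each end (y = +-155 mm from here at most) stands a 14 mm square post on a foot that reaches 30 mm in front of the bar, 6 mm high.
- peg3_root (a point): Root of peg 3; the same axes.
- peg4_root (a point): Root of peg 4 (highest y); the same axes.
- kitbox: Black component box, fixed, 84 mm (its x) by 192 mm (its y), 35 mm high; three open compartments side by side, each with a grey lid, lid centres at y = -63, 0, +63 mm. The lids' hinge axis runs along y at x = +40 mm, 36 mm up; the catches are on its front (-x). A lid's top face lies 4 mm off the hinge axis: shut, it is 40 mm above the table. Origin: centre of the underside.
- lid0 (a joint): Lid 0 (at the box's -y end): angle in rad, 0 = shut and level, grows as it opens, 1.57 = upright. Starts at about 0.9 to 1.5, leaning over its compartment. A plate 57 mm wide, 4 mm thick, reaching 84 mm from hinge to free edge.
- lid1 (a joint): Lid 1 (middle), like lid 0. All lids: a stiff hinge with a weak spring (under 0.1 N m) that lifts the lid again from low angles; pressed the last 9 mm down near its free edge with some 3 to 6 N (15 N does no harm) it snaps past a catch and stays at 0; not caught it rises again, to 0.1 rad or more.
- lid2 (a joint): Lid 2 (at the box's +y end), like lid 0.
- gauge0: Steel hand gauge, loose, flat on the mat: straight handle 18 mm wide, 9 mm thick with a ring eye on one end (inner diameter 28, outer 43 mm, of 7 mm bar). About 60 g; both faces alike. Origin: mid handle (it runs from -45 to +49 mm along x), on its lower face; x points to the eye; z through the thickness; balances at x = +16 mm. Three to five are present (else None).
- gauge0_eye (a point): Centre of the ring eye of gauge 0: 65 mm from the body's origin along its x, 4.5 mm up its z.
- gauge1: Another such gauge, same size and axes as gauge0 (may be absent).
- gauge1_eye (a point): Centre of the ring eye of gauge 1: 65 mm from the body's origin along its x, 4.5 mm up its z.
- gauge2: Another such gauge, same size and axes as gauge0 (may be absent).
- gauge2_eye (a point): Centre of the ring eye of gauge 2: 65 mm from the body's origin along its x, 4.5 mm up its z.
- gauge3: Another such gauge, same size and axes as gauge0 (may be absent).
- gauge3_eye (a point): Centre of the ring eye of gauge 3: 65 mm from the body's origin along its x, 4.5 mm up its z.
- gauge4: Another such gauge, same size and axes as gauge0 (may be absent).
- gauge4_eye (a point): Centre of the ring eye of gauge 4: 65 mm from the body's origin along its x, 4.5 mm up its z.
- brush: Black cleaning brush, 165 mm long, 45 mm wide, 16 mm high, loose; not part of the job, to be left where it is. Origin: its underside.
- tweezers: Steel tweezers 110 mm long, 5 mm high, lying under the front of the rack, loose; not part of the job, to be left where it is. Origin: its underside.
- fluxpot: White pot 40 mm across, 34 mm high, loose; not part of the job, to be left where it is. Origin: its underside.
- spool: Grey spool 56 mm across, 30 mm high, loose; not part of the job, to be left where it is. Origin: its underside.
- eraser: White eraser block, 20 x 75 mm, 16 mm high, loose; not part of the job, to be left where it is. Origin: its underside.
Things that resemble listed ones, but are neither listed nor needed, are in the scene too. Leave any pink look-alike of the kitbox alone.

How it is judged (in metres and radians):
On the way:
1. all three lids are clicked shut while no gauge is up on the rack yet (value of joint each of lid0, lid1, lid2 below 0.05 rad and height (world z) of each of gauge0_eye, gauge1_eye, gauge2_eye, gauge3_eye, gauge4_eye below 0.12 m), for 0.3 s.
At the end, for the whole second after the job is handed in: All three lids are shut on their catches (within 0.05 rad), and every gauge that is there hangs at rest by its eye, eye upwards (within 0.7 rad), the eye's centre within 36 mm of a peg's root, the eyes of any two gauges more than 30 mm apart (one to a peg) (value of joint each of lid0, lid1, lid2 below 0.05 rad and (distance between gauge0_eye and peg0_root below 0.036 m or distance between gauge0_eye and peg1_root below 0.036 m or distance between gauge0_eye and peg2_root below 0.036 m or distance between gauge0_eye and peg3_root below 0.036 m or distance between gauge0_eye and peg4_root below 0.036 m) and angle between each of gauge0, gauge1, gauge2, gauge3, gauge4's own x axis and vertical below 0.7 rad and linear speed of each of gauge0, gauge1, gauge2, gauge3, gauge4 below 0.05 m/s and (distance between gauge1_eye and peg0_root below 0.036 m or distance between gauge1_eye and peg1_root below 0.036 m or distance between gauge1_eye and peg2_root below 0.036 m or distance between gauge1_eye and peg3_root below 0.036 m or distance between gauge1_eye and peg4_root below 0.036 m) and (distance between gauge2_eye and peg0_root below 0.036 m or distance between gauge2_eye and peg1_root below 0.036 m or distance between gauge2_eye and peg2_root below 0.036 m or distance between gauge2_eye and peg3_root below 0.036 m or distance between gauge2_eye and peg4_root below 0.036 m) and (distance between gauge3_eye and peg0_root below 0.036 m or distance between gauge3_eye and peg1_root below 0.036 m or distance between gauge3_eye and peg2_root below 0.036 m or distance between gauge3_eye and peg3_root below 0.036 m or distance between gauge3_eye and peg4_root below 0.036 m) and (distance between gauge4_eye and peg0_root below 0.036 m or distance between gauge4_eye and peg1_root below 0.036 m or distance between gauge4_eye and peg2_root below 0.036 m or distance between gauge4_eye and peg3_root below 0.036 m or distance between gauge4_eye and peg4_root below 0.036 m) and distance between each of gauge1_eye, gauge2_eye, gauge3_eye, gauge4_eye and gauge0_eye above 0.03 m and distance between each of gauge2_eye, gauge3_eye, gauge4_eye and gauge1_eye above 0.03 m and distance between each of gauge3_eye, gauge4_eye and gauge2_eye above 0.03 m and distance between gauge4_eye and gauge3_eye above 0.03 m); the robot touches nothing.
It fails at once if the brush is disturbed (moved more than 30 mm) (distance of brush from where it was at the start of the episode above 0.03 m).
It fails at once if the tweezers is disturbed (moved more than 30 mm) (distance of tweezers from where it was at the start of the episode above 0.03 m).
It fails at once if the fluxpot is disturbed (moved more than 30 mm) (distance of fluxpot from where it was at the start of the episode above 0.03 m).
It fails at once if the spool is disturbed (moved more than 30 mm) (distance of spool from where it was at the start of the episode above 0.03 m).
It fails at once if the eraser is disturbed (moved more than 30 mm) (distance of eraser from where it was at the start of the episode above 0.03 m).
Of gauge0, gauge1, gauge2, gauge3, gauge4 only 3 to 5 are there at a start; the rules pass over those that are not, and their reading is None.
At some moment in a run one of gauge0, gauge1, gauge2, gauge3, gauge4 may be knocked a few centimetres aside while the robot is not near it.
Once in a run the grip may slacken for a moment while it holds something.
It also fails if it takes over 210 s, if anything falls off the work surface, if the arm or the gripper's body presses on something with over 40 N, if the wrist force passes 120 N, or if a joint passes its speed limit or range.

ROBOT

A 6-joint arm with a two-finger parallel gripper is mounted at the origin on the work surface. World frame = base frame: x ahead of the robot, y to its left, z up, the work surface at z = 0. Lengths are in mm, angles in rad, forces in N, time in s.
With the tool pointing down it reaches from about 275 to 750 mm from the base axis. Payload 10.2 kg.
Tool frame: the origin (TCP) lies at the very end of the fingers, on their centre line; the grasp point (between the pads) lies 19 mm behind it; z points along the fingers, y is the line along which they close (so a half turn about z gives the same grasp; the last joint's range is limited). The gripper opens to 85 mm and grips with 20 to 120 N. Pads are 22 mm wide; open, the fingers measure 114 mm over their backs; the gripper's body (76 mm by 85 mm) begins 54 mm behind the grasp point. The pads swing forward as they close: fully open they stand 13 mm farther back than shut.
Start: joints at [1.053, 0.313, 1.498, -0, 1.331, -0.223], TCP at [152.551, 502.354, 231.294] pointing down, gripper open.
Joint ranges: [-2.94, 2.94], [-0.97, 2.17], [0.19, 2.56], [-1.23, 4.37], [0.02, 3.11], [-2.88, 2.88]. Speed limits (rad/s): [2.39, 2.39, 3.01, 3.14, 3.14, 3.14].

INTERFACE

Orientations are given as a unit quaternion [w, x, y, z].
In Python, from plant import bot, capture, ticket, outline_of, pinpoint gives the robot as it stands.
- The arm moves only by the tool servo_tool, never from a script. Its argument "steps" is a list of rows, each an object of numbers: "tx", "ty", "tz": the shift along the tool's x, y, z scaled (see below); "ax", "ay", "az": the turn, a rotation vector about the tool's x, y, z scaled (see below); "jaw": the opening, from 0 (shut) to 1 (fully open). In form: [{"tx": .., "ty": .., "tz": .., "ax": .., "ay": .., "az": .., "jaw": ..}, ...]. A call has 1 to 12 rows; each row shifts and turns the commanded pose from where the row before left it, along the tool's axes as they then stand; what a row does not reach is not made up. The controller multiplies each number of a shift by 30 mm and each number of a turn by 0.1 rad. A row lasts 1/12 s, in which the tool goes at most 41.7 mm and 7.16 degrees, less where a joint would pass 70% of its speed; a pose out of reach is approached as far as the arm can. A call with a number of a shift or a turn outside -1 to 1 is refused whole. A call with a gripper value outside its range is refused whole. The fingers move at their own pace and stop on an object; "grip_force" is the grip in N (left out, the last holds). Time passes only in rows, so rows that do not move let the fingers close. It gives the time, the measured TCP pose, the force, the opening and the grip force at its end, in the units of the state.
- bot.observe(): the state, without advancing time (a new reading comes with each control period).
- capture(name): name is "side" or "top" or "wrist"; returns a dict with "color" (480x640x3 uint8, blue, green, red), "mtx" (3x3 intrinsics, pixels), "cam_to_world" (4x4, takes a point from camera to world coordinates). Camera axes: x right, y down, z forward; pixel columns grow to the right and rows downward; lengths in mm; the calibration is good to about 2 mm. A picture is of the moment at which its call begins. There is no depth.
- ticket.hand_in(): hands the job in; it is judged then, once.
Trained networks look in a picture, given as the dict that the camera call returned (one of the last four; its "shot" number tells which), for a name from the list of things; names that differ only in an ending like _2 or _b are one class to them, and where a whole thing is asked for, a point or a joint stands for the part that bears it (a point fixed in the world has none). Each returns a list of dicts, best first, with "conf" (0 to 1); they miss things now and then, are a little off and sometimes report something else, mostly with a low value. They report only what shows in the picture. A call takes as long as a camera call. They do not tell look-alikes from the thing itself.
- outline_of(picture, name): "mask" (480x640 bool, what is visible of it) and "box" ([left, top, width, height] in pixels, round what is visible of it).
- pinpoint(picture, name): "uv" ([column, row] in pixels: a listed point, or the origin of a listed thing).
The state is a dict: "time_s": time; "joint_pos": joint angles; "qd": joint speeds; "effort": joint torques, N m; "tool_pos": TCP position; "eef_rot": TCP orientation; "ft_force": force on the tool from outside, world axes, zero at the start; "torque": the same for the moment, N m; "gripper_width": finger opening in mm; "grasp_force": force on a finger pad.
Only numpy, scipy, OpenCV 4.12 (cv2) and the standard library are available. Lean on these libraries where they do the work, as an engineer would, in place of code of your own. Each camera call takes 0.05 s, during which the arm holds its last target. There are 200 camera calls.

## Working session

There is one attempt and no reset: what is moved stays moved. The work goes in short steps, Python scripts to look and compute and a tool call to move; the robot and the scene stay as the last step left them, time stands still between calls to the robot, and variables do not carry over. Pictures are saved under pics/ and viewed, at most 14 in all, crops included, and the job is handed in when it is done.

Besides the shell and the picture viewer there is one more tool, called after "Request:" as a command line: name --argument value ..., lists and objects as JSON in quotes. servo_tool: Moves the arm, as the interface text tells. Its arguments: {"type":"object","properties":{"steps":{"type":"array"},"grip_force":{"type":"number"}},"required":["steps"]}

```bash
ls; mkdir -p pics
cat > h.py <<'E'
import numpy as np, cv2
from plant import bot, capture, ticket, outline_of, pinpoint
def ray(p,uv):
    K=p["mtx"];T=np.array(p["cam_to_world"]);d=T[:3,:3]@np.linalg.inv(K)@np.array([uv[0],uv[1],1.]);return T[:3,3],d/np.linalg.norm(d)
def onz(p,uv,z):
    o,d=ray(p,uv);return (o+d*(z-o[2])/d[2])
def tri(obs):
    A=np.zeros((3,3));b=np.zeros(3)
    for p,uv in obs:
        o,d=ray(p,uv);M=np.eye(3)-np.outer(d,d);A+=M;b+=M@o
    return np.linalg.solve(A,b)
def proj(p,X):
    T=np.linalg.inv(p["cam_to_world"]);c=T[:3,:3]@np.array(X,float)+T[:3,3];u=p["mtx"]@c;return u[:2]/u[2]
E
python3 - <<'E'
from h import *
np.set_printoptions(precision=1,suppress=True)
s=bot.observe();print(s)
P={n:capture(n) for n in("side","top")}
for n,p in P.items():
    cv2.imwrite(f"pics/{n}0.png",p["color"]);print(n,p["cam_to_world"],p["mtx"])
for nm,z in [("kitbox",0),("gauge0",0),("gauge0_eye",4.5),("brush",0),("tweezers",0),("fluxpot",0),("spool",0),("eraser",0),("peg0_root",165),("peg2_root",165),("peg4_root",165)]:
    for n,p in P.items():
        print(nm,n,[(np.round(r["uv"]),round(r["conf"],2),onz(p,r["uv"],z)[:2]) for r in pinpoint(p,nm)])
E
```

```text
pics
{'time_s': 0.0, 'joint_pos': array([ 1.1,  0.3,  1.5,  0. ,  1.3, -0.2]), 'qd': array([-0.,  0.,  0., -0., -0., -0.]), 'effort': array([ -0. , -41.2, -26. ,  -0. ,   0. ,  -0. ]), 'tool_pos': array([152.4, 502.1, 230.8]), 'eef_rot': array([-0. ,  0.1,  1. , -0. ]), 'ft_force': array([-0.2, -0.5,  0.4]), 'torque': array([ 0.,  0., -0.]), 'grasp_force': 0.0, 'gripper_width': 85.30952216813206}
side [[    1.     -0.1     0.1   371.1]
 [   -0.1    -0.5     0.8 -1157.1]
 [    0.     -0.8    -0.6   899.5]
 [    0.      0.      0.      1. ]] [[623.5   0.  318.1]
 [  0.  623.5 245.6]
 [  0.    0.    1. ]]
top [[ -0.   -1.    0.1 459.3]
 [ -1.    0.   -0.   28.1]
 [  0.   -0.1  -1.  972.1]
 [  0.    0.    0.    1. ]] [[440.3   0.  319.5]
 [  0.  440.3 241.1]
 [  0.    0.    1. ]]
kitbox side [(array([420., 379.]), 0.93, array([ 711.3, -315.5])), (array([324., 378.]), 0.91, array([ 521.5, -286.6]))]
kitbox top [(array([444., 251.]), 0.85, array([ 530.2, -276.5])), (array([459., 170.]), 0.7, array([ 714.3, -318.7]))]
gauge0 side [(array([272., 289.]), 0.92, array([447.3,  15.7])), (array([
[... 1545 characters left out ...]
rray([484. , 425.8])), (array([271., 288.]), 0.2, array([444.3,  18.9]))]
eraser top [(array([392., 312.]), 0.56, array([ 396.7, -155.8])), (array([191., 258.]), 0.23, array([520.8, 283.4]))]
peg0_root side [(array([359., 233.]), 0.78, array([640.8, -24.3]))]
peg0_root top [(array([333., 184.]), 0.92, array([645.7, -21.9])), (array([444., 252.]), 0.2, array([ 515.5, -226. ]))]
peg2_root side [(array([357., 202.]), 0.56, array([663.9, 113.6]))]
peg2_root top [(array([269., 181.]), 0.78, array([653.5,  98.2])), (array([187., 288.]), 0.63, array([457.2, 245.4]))]
peg4_root side [(array([351., 184.]), 0.67, array([666.3, 203. ]))]
peg4_root top [(array([205., 171.]), 0.8, array([672.9, 215.9]))]
```

View pics/top0.png

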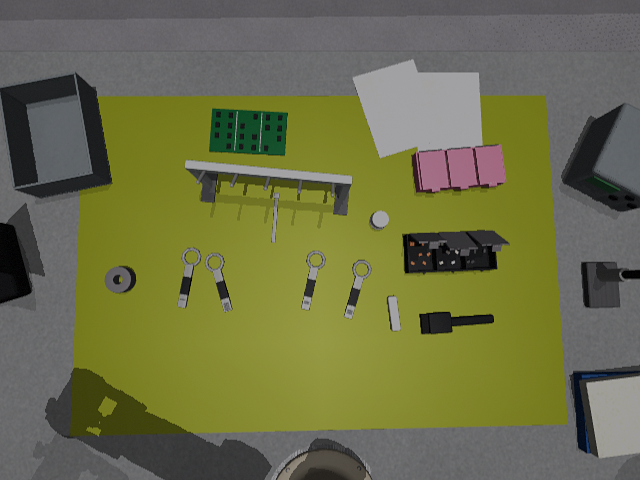

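View pics/side0.png

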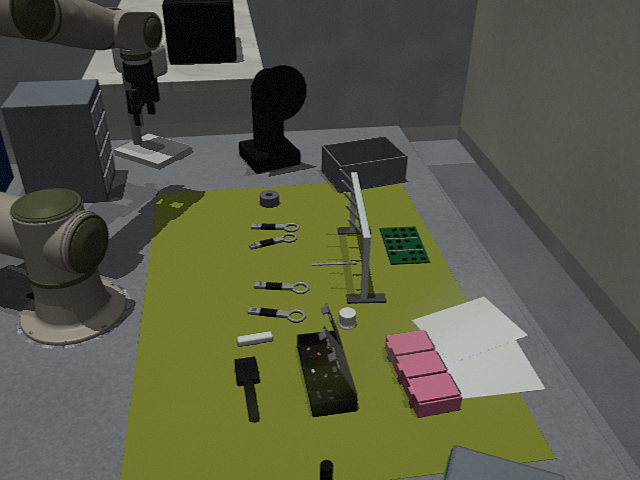

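Top view: four gauges, with eyes at (191,256), (215,262), (316,260) and (361,268). The black box with leaning lids is at (450,252). The rack runs from (187,167) to (350,183).

Possible confusions:
- **Box:** the pink box at (460,168) is the look-alike, so I take the black one.
- **Gauges:** the tweezers at (275,218), the eraser at (393,313) and the brush at (455,322) are not gauges. I take the ring-eyed ones.

```bash
cat >> h.py <<'E'
def gauges(p,minconf=.3):
    out=[]
    for r in outline_of(p,"gauge0"):
        if r["conf"]<minconf: continue
        v,u=np.nonzero(r["mask"])
        if len(u)<60: continue
        W=np.array([onz(p,(a,b),6)[:2] for a,b in zip(u,v)])
        (c,s,a)=cv2.minAreaRect(W.astype(np.float32));c=np.array(c)
        bx=cv2.boxPoints((c,s,a));e0,e1=bx[1]-bx[0],bx[2]-bx[1]
        d=e0 if np.linalg.norm(e0)>np.linalg.norm(e1) else e1
        d=d/np.linalg.norm(d);t=(W-c)@d;w=(W-c)@np.array([-d[1],d[0]])
        if w[t>0].std()<w[t<0].std(): d=-d
        # rect centre is at x=+20.75 of the body
        out.append((round(r["conf"],2),np.round(c-d*20.75,1),np.round(c+d*44.25,1),round(float(np.arctan2(d[1],d[0])),3),np.round(s)))
    return out
E
python3 - <<'E'
from h import *
np.set_printoptions(precision=1,suppress=True)
P=[capture(n) for n in("side","top")]
for i in range(5):
    o=[(p,pinpoint(p,f"peg{i}_root")) for p in P];o=[(p,r[0]["uv"]) for p,r in o if r];print(i,len(o),tri(o) if len(o)>1 else 0, [onz(p,u,165)[:2] for p,u in o])
for p in P:
    print(gauges(p))
    for nm in("lid0","lid1","lid2","gauge1_eye"): print(nm,[(r["box"],round(r["conf"],2)) for r in outline_of(p,nm)])
    print("eyes",[(np.round(r["uv"]),round(r["conf"],2)) for r in pinpoint(p,"gauge2_eye")])
    k=pinpoint(p,"kitbox");print([(onz(p,r["uv"],0),r["conf"]) for r in k])
    for r in outline_of(p,"kitbox"): print(r["box"],r["conf"])
t=P[1]["color"][215:285,385:525];s=P[0]["color"][295:425,280:370]
cv2.imwrite("pics/crop1.png",np.hstack([cv2.resize(t,None,fx=3.4,fy=3.4,interpolation=2)[:238],cv2.resize(s,(300,433),interpolation=2)[:238]]) if 0 else cv2.resize(t,None,fx=5,fy=5,interpolation=2))
E
```

```text
0 2 [650.2 -23.3 166.6] [array([646.2, -22.1]), array([655. , -23.8])]
1 2 [654.8  41.5 164.5] [array([654. ,  40.4]), array([655.1,  41.4])]
2 2 [658.4  97.8 170.9] [array([661.3, 108.1]), array([659.4,  98.4])]
3 1 0 [array([668.1, 162.2])]
4 2 [673.  219.9 163.4] [array([668.8, 215.7]), array([676. , 219.4])]
[(0.87, array([426.5, -77.9]), array([489. , -95.7]), -0.278, array([ 40., 132.])), (0.62, array([447.5,  13.1]), array([511.8,   4.2]), -0.139, array([ 43., 130.])), (0.61, array([457.8, 286.6]), array([522.2, 277.8]), -0.136, array([ 46., 131.])), (0.52, array([446.7, 215.3]), array([510.4, 228.2]), 0.199, array([132.,  50.]))]
lid0 [([329.5, 350.3, 26.8, 42.2], 0.89), ([407.1, 370.9, 54.9, 34.0], 0.75), ([389.1, 330.8, 47.2, 24.7], 0.68), ([398.6, 349.1, 49.7, 26.3], 0.56), ([321.6, 302.5, 22.8, 41.6], 0.55)]
lid1 [([329.5, 350.3, 26.8, 42.2], 0.89), ([407.1, 370.9, 54.9, 34.0], 0.75), ([389.1, 330.8, 47.2, 24.7], 0.68), ([398.6, 349.1, 49.7, 26.3], 0.56), ([321.6, 302.5, 22.8, 41.6], 0.55)]
lid2 [([329.5, 350.3, 26.8, 42.2], 0.89), ([407.1, 370.9, 54.9, 34.0], 0.75), ([38
[... 1109 characters left out ...]
), ([472.8, 143.6, 35.9, 43.3], 0.86), ([467.7, 230.5, 40.0, 22.5], 0.71), ([407.9, 233.4, 37.8, 14.6], 0.68), ([442.9, 231.8, 34.8, 25.5], 0.6)]
lid2 [([418.6, 153.3, 26.6, 39.2], 0.94), ([447.7, 147.1, 27.4, 43.1], 0.89), ([472.8, 143.6, 35.9, 43.3], 0.86), ([467.7, 230.5, 40.0, 22.5], 0.71), ([407.9, 233.4, 37.8, 14.6], 0.68), ([442.9, 231.8, 34.8, 25.5], 0.6)]
gauge1_eye [([438.2, 230.5, 41.6, 26.1], 0.34), ([183.4, 158.7, 168.3, 58.7], 0.2)]
eyes [(array([364., 269.]), 0.57), (array([215., 263.]), 0.51)]
[(array([ 718. , -309.9,    0. ]), 0.91), (array([ 527.2, -281.1,    0. ]), 0.85), (array([520.1, 276. ,   0. ]), 0.61)]
[402.6, 230.8, 101.8, 44.9] 0.76
[413.0, 143.7, 92.0, 53.5] 0.74
```

View pics/crop1.png

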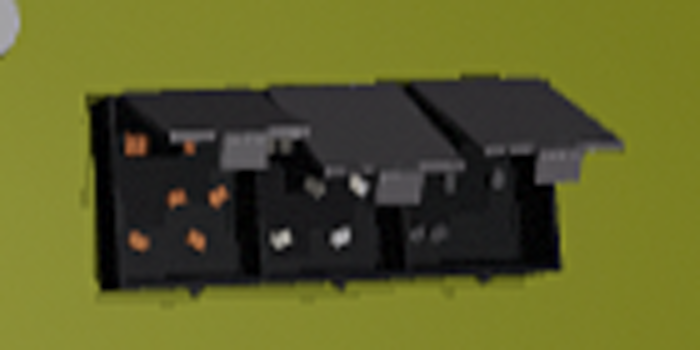

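The crop shows the black box with three open lids. Its front edge runs (405,273)→(497,269) and its back-left corner is at (403,234).

```bash
cat >> h.py <<'E'
from scipy.spatial.transform import Rotation as R
def cur():
    s=bot.observe();q=np.array(s["eef_rot"]);return np.array(s["tool_pos"]),R.from_quat(np.r_[q[1:],q[0]]),s
def rows(waypts,jaw,p=None,r=None,lin=30,rot=.1):
    """waypts: list of (pos, Rotation). prints rows; each leg split in equal rows, rounded"""
    if p is None: p,r,_=cur()
    out=[]
    for P,Q in waypts:
        rv=(r.inv()*Q).as_rotvec();n=max(1,int(np.ceil(max(np.linalg.norm(P-p)/lin,np.linalg.norm(rv)/rot)-1e-6)))
        st=R.from_rotvec(rv/n)
        for k in range(n):
            goal=p0=None
            tgt=P-(P-p)*(n-1-k)/(n-k)
            d=np.round(r.inv().apply(tgt-p)/30,2);a=np.round((st.as_rotvec())/.1,2)
            out.append(dict(zip(("tx","ty","tz","ax","ay","az"),[*d,*a])));p=p+r.apply(d*30);r=r*R.from_rotvec(a*.1)
    import json
    for i in range(0,len(out),12): print(json.dumps([{**{k:float(v) for k,v in o.items() if v},"jaw":jaw} for o in out[i:i+12]]))
    return p,r
def Rt(yaw,pitch=0):
    """tool down, tool x = -heading(yaw); pitch tips the fingers forward along heading"""
    base=R.from_matrix(np.array([[-1,0,0],[0,1,0],[0,0,-1.]]))
    return R.from_euler('z',yaw)*R.from_euler('y',-pitch)*base
E
python3 - <<'E'
from h import *
np.set_printoptions(precision=2,suppress=True)
p=capture("top")
c=lambda x,y:(385+x/5,215+y/5)
A=onz(p,c(102,288),35);B=onz(p,c(558,270),35);C=onz(p,c(90,97),36)
print(A,B,C,np.linalg.norm(A-B),np.linalg.norm(A-C), "yaw",np.arctan2(-(A-B)[0],(A-B)[1]))
f=(A+B)/2; 
yaw=np.arctan2(-(A-B)[0],(A-B)[1]);h=np.array([np.cos(yaw),np.sin(yaw)]);print("centre",f[:2]+42*h)
q,r,s=cur();print(q,r.as_matrix())
E
```

```text
[ 482.36 -181.32   35.  ] [ 487.45 -378.75   35.  ] [ 564.39 -178.65   36.  ] 197.49508101414148 82.08618985300626 yaw 0.025782951123525195
centre [ 526.89 -278.96]
[152.55 502.37 231.3 ] [[-0.96  0.29  0.  ]
 [ 0.29  0.96  0.  ]
 [ 0.    0.   -1.  ]]
```

```bash
cat >> h.py <<'E'
CB=np.array([527,-279.]);YB=.026
def lidpath(i,top,rz=41.):
    q=Rt(YB);h=np.array([np.cos(YB),np.sin(YB)]);l=np.array([-h[1],h[0]])
    H=CB+40*h+l*(-63,0,63)[i]
    W=[]
    P=lambda x,z:np.r_[H+h*x,z]
    W+=[(P(42,top),q),(P(42,104),q)]
    for th in np.linspace(1.7,0,9)[0:]:
        r=65+13*(1-th/1.7);c=np.array([-r*np.cos(th)+4*np.sin(th),36+r*np.sin(th)+4*np.cos(th)])
        W.append((P(c[0]+11,max(c[1],rz)),q))
    return W
E
python3 - <<'E'
from h import *
rows(lidpath(2,240),0,lin=32)
E
```

```text
[{"tx": -0.79, "ty": -0.68, "tz": -0.01, "az": -0.12, "jaw": 0}, {"tx": -0.79, "ty": -0.69, "tz": -0.01, "az": -0.12, "jaw": 0}, {"tx": -0.78, "ty": -0.7, "tz": -0.01, "az": -0.12, "jaw": 0}, {"tx": -0.77, "ty": -0.71, "tz": -0.01, "az": -0.12, "jaw": 0}, {"tx": -0.76, "ty": -0.72, "tz": -0.01, "az": -0.12, "jaw": 0}, {"tx": -0.75, "ty": -0.73, "tz": -0.01, "az": -0.12, "jaw": 0}, {"tx": -0.74, "ty": -0.74, "tz": -0.01, "az": -0.12, "jaw": 0}, {"tx": -0.73, "ty": -0.75, "tz": -0.01, "az": -0.12, "jaw": 0}, {"tx": -0.73, "ty": -0.76, "tz": -0.01, "az": -0.12, "jaw": 0}, {"tx": -0.72, "ty": -0.76, "tz": -0.01, "az": -0.12, "jaw": 0}, {"tx": -0.71, "ty": -0.77, "tz": -0.01, "az": -0.12, "jaw": 0}, {"tx": -0.7, "ty": -0.78, "tz": -0.01, "az": -0.12, "jaw": 0}]
[{"tx": -0.69, "ty": -0.79, "tz": -0.01, "az": -0.12, "jaw": 0}, {"tx": -0.68, "ty": -0.8, "tz": -0.01, "az": -0.12, "jaw": 0}, {"tx": -0.67, "ty": -0.81, "tz": -0.01, "az": -0.12, "jaw": 0}, {"tx": -0.66, "ty": -0.81, "tz": -0.01, "az": -0.12, "jaw": 0}, {"tx": -0.65, "ty": -0.82, "tz": -0.01, "az": -0.12, "jaw": 0}, {"tx": -0.64,
[... 430 characters left out ...]
0}]
[{"tx": -0.57, "ty": -0.88, "tz": -0.01, "az": -0.12, "jaw": 0}, {"tx": -0.55, "ty": -0.89, "tz": -0.02, "az": -0.12, "jaw": 0}, {"tx": -0.55, "ty": -0.89, "tz": -0.01, "az": -0.12, "jaw": 0}, {"tz": 0.91, "az": 0.01, "jaw": 0}, {"tz": 0.91, "az": 0.01, "jaw": 0}, {"tz": 0.9, "az": 0.01, "jaw": 0}, {"tz": 0.91, "az": 0.01, "jaw": 0}, {"tz": 0.9, "az": 0.01, "jaw": 0}, {"tx": 0.63, "tz": 0.14, "az": -0.02, "jaw": 0}, {"tx": 0.46, "tz": -0.09, "jaw": 0}, {"tx": 0.48, "jaw": 0}, {"tx": 0.49, "tz": 0.12, "jaw": 0}]
[{"tx": 0.45, "tz": 0.22, "jaw": 0}, {"tx": 0.41, "tz": 0.32, "jaw": 0}, {"tx": 0.33, "tz": 0.41, "jaw": 0}, {"tx": 0.25, "tz": 0.48, "jaw": 0}, {"tx": 0.14, "tz": 0.5, "jaw": 0}]
```

Request:
servo_tool --steps '[{"az": -0.8,"jaw": 0},{"az": -0.8,"jaw": 0},{"az": -0.8,"jaw": 0},{"az": -0.8,"jaw": 0},{"tx": -0.6,"ty": -1,"jaw": 0},{"tx": -0.6,"ty": -1,"jaw": 0},{"tx": -0.6,"ty": -1,"jaw": 0},{"tx": -0.6,"ty": -1,"jaw": 0},{"tx": -0.6,"ty": -1,"jaw": 0},{"tx": -0.6,"ty": -1,"jaw": 0},{"tx": -0.6,"ty": -1,"jaw": 0},{"tx": -0.6,"ty": -1,"jaw": 0}]'

```text
invalid input at $.steps[0]: expected keys tx, ty, tz, ax, ay, az, jaw
```

Request:
servo_tool --steps '[{"tx": -0.6,"ty": -1,"jaw": 0},{"tx": -0.6,"ty": -1,"jaw": 0},{"tx": -0.6,"ty": -1,"jaw": 0},{"tx": -0.6,"ty": -1,"jaw": 0},{"tx": -0.6,"ty": -1,"jaw": 0},{"tx": -0.6,"ty": -1,"jaw": 0},{"tx": -0.6,"ty": -1,"jaw": 0},{"tx": -0.6,"ty": -1,"jaw": 0},{"tx": -0.6,"ty": -1,"jaw": 0},{"tx": -0.6,"ty": -1,"jaw": 0},{"tx": -0.6,"ty": -1,"jaw": 0},{"tx": -0.6,"ty": -1,"jaw": 0}]'

```text
invalid input at $.steps[0]: expected keys tx, ty, tz, ax, ay, az, jaw
```

Request:
servo_tool --steps '[{"tx": -0.6,"ty": -1,"jaw": 0},{"tx": -0.6,"ty": -1,"jaw": 0},{"tx": -0.6,"ty": -1,"jaw": 0},{"tx": -0.5,"ty": -1,"jaw": 0},{"jaw": 0}]'

```text
invalid input at $.steps[0]: expected keys tx, ty, tz, ax, ay, az, jaw
```

Run:
```python
from h import *
p,r,s=cur();print(p,r.as_matrix().round(3),s["joint_pos"])
rows(lidpath(2,p[2]),0,lin=32)
```

```text
[152.55019282 502.36691297 231.2988997 ] [[-0.957  0.291  0.   ]
 [ 0.291  0.957  0.   ]
 [ 0.     0.    -1.   ]] [ 1.05260982e+00  3.12904628e-01  1.49768118e+00  7.61349230e-06
  1.33098133e+00 -2.23403762e-01]
[{"tx": -0.79, "ty": -0.68, "az": -0.12, "jaw": 0}, {"tx": -0.79, "ty": -0.69, "az": -0.12, "jaw": 0}, {"tx": -0.78, "ty": -0.7, "az": -0.12, "jaw": 0}, {"tx": -0.77, "ty": -0.71, "az": -0.12, "jaw": 0}, {"tx": -0.76, "ty": -0.72, "az": -0.12, "jaw": 0}, {"tx": -0.75, "ty": -0.73, "az": -0.12, "jaw": 0}, {"tx": -0.74, "ty": -0.74, "az": -0.12, "jaw": 0}, {"tx": -0.73, "ty": -0.75, "az": -0.12, "jaw": 0}, {"tx": -0.73, "ty": -0.76, "az": -0.12, "jaw": 0}, {"tx": -0.72, "ty": -0.76, "az": -0.12, "jaw": 0}, {"tx": -0.71, "ty": -0.77, "az": -0.12, "jaw": 0}, {"tx": -0.7, "ty": -0.78, "az": -0.12, "jaw": 0}]
[{"tx": -0.69, "ty": -0.79, "az": -0.12, "jaw": 0}, {"tx": -0.68, "ty": -0.8, "az": -0.12, "jaw": 0}, {"tx": -0.67, "ty": -0.81, "az": -0.12, "jaw": 0}, {"tx": -0.66, "ty": -0.81, "az": -0.12, "jaw": 0}, {"tx": -0.65, "ty": -0.82, "az": -0.12, "jaw": 0}, {"tx": -0.64, "ty": -
[... 258 characters left out ...]
, "az": -0.12, "jaw": 0}, {"tx": -0.57, "ty": -0.87, "az": -0.12, "jaw": 0}]
[{"tx": -0.57, "ty": -0.88, "az": -0.12, "jaw": 0}, {"tx": -0.55, "ty": -0.89, "az": -0.12, "jaw": 0}, {"tx": -0.55, "ty": -0.89, "az": -0.12, "jaw": 0}, {"tz": 1.06, "az": 0.01, "jaw": 0}, {"tz": 1.06, "az": 0.01, "jaw": 0}, {"tz": 1.06, "az": 0.01, "jaw": 0}, {"tz": 1.06, "az": 0.01, "jaw": 0}, {"tx": 0.63, "tz": 0.14, "az": -0.01, "jaw": 0}, {"tx": 0.46, "tz": -0.09, "jaw": 0}, {"tx": 0.48, "jaw": 0}, {"tx": 0.49, "tz": 0.12, "jaw": 0}, {"tx": 0.45, "tz": 0.22, "jaw": 0}]
[{"tx": 0.41, "tz": 0.32, "jaw": 0}, {"tx": 0.33, "tz": 0.41, "jaw": 0}, {"tx": 0.25, "tz": 0.48, "jaw": 0}, {"tx": 0.14, "tz": 0.5, "jaw": 0}]
```

All keys are needed in every row.

Request:
servo_tool --steps '[{"tx": 0,"ty": 0,"tz": 0,"ax": 0,"ay": 0,"az": -0.8,"jaw": 0},{"tx": 0,"ty": 0,"tz": 0,"ax": 0,"ay": 0,"az": -0.8,"jaw": 0},{"tx": 0,"ty": 0,"tz": 0,"ax": 0,"ay": 0,"az": -0.8,"jaw": 0},{"tx": 0,"ty": 0,"tz": 0,"ax": 0,"ay": 0,"az": -0.8,"jaw": 0},{"tx": -0.6,"ty": -1,"tz": 0,"ax": 0,"ay": 0,"az": 0,"jaw": 0},{"tx": -0.6,"ty": -1,"tz": 0,"ax": 0,"ay": 0,"az": 0,"jaw": 0},{"tx": -0.6,"ty": -1,"tz": 0,"ax": 0,"ay": 0,"az": 0,"jaw": 0},{"tx": -0.6,"ty": -1,"tz": 0,"ax": 0,"ay": 0,"az": 0,"jaw": 0},{"tx": -0.6,"ty": -1,"tz": 0,"ax": 0,"ay": 0,"az": 0,"jaw": 0},{"tx": -0.6,"ty": -1,"tz": 0,"ax": 0,"ay": 0,"az": 0,"jaw": 0},{"tx": -0.6,"ty": -1,"tz": 0,"ax": 0,"ay": 0,"az": 0,"jaw": 0},{"tx": -0.6,"ty": -1,"tz": 0,"ax": 0,"ay": 0,"az": 0,"jaw": 0}]'

```text
time_s: 3.65
tool_pos: [303.1, 264.6, 231.5]
eef_rot: [0.0, -0.013, 1.0, 0.0]
ft_force: [0.7, -0.4, -0.1]
gripper_width: 0.0
grasp_force: 0.0
```

Request:
servo_tool --steps '[{"tx": -0.6,"ty": -1,"tz": 0,"ax": 0,"ay": 0,"az": 0,"jaw": 0},{"tx": -0.6,"ty": -1,"tz": 0,"ax": 0,"ay": 0,"az": 0,"jaw": 0},{"tx": -0.6,"ty": -1,"tz": 0,"ax": 0,"ay": 0,"az": 0,"jaw": 0},{"tx": -0.6,"ty": -1,"tz": 0,"ax": 0,"ay": 0,"az": 0,"jaw": 0},{"tx": -0.6,"ty": -1,"tz": 0,"ax": 0,"ay": 0,"az": 0,"jaw": 0},{"tx": -0.6,"ty": -1,"tz": 0,"ax": 0,"ay": 0,"az": 0,"jaw": 0},{"tx": -0.6,"ty": -1,"tz": 0,"ax": 0,"ay": 0,"az": 0,"jaw": 0},{"tx": -0.6,"ty": -1,"tz": 0,"ax": 0,"ay": 0,"az": 0,"jaw": 0},{"tx": -0.6,"ty": -1,"tz": 0,"ax": 0,"ay": 0,"az": 0,"jaw": 0},{"tx": -0.6,"ty": -1,"tz": 0,"ax": 0,"ay": 0,"az": 0,"jaw": 0},{"tx": -0.6,"ty": -1,"tz": 0,"ax": 0,"ay": 0,"az": 0,"jaw": 0},{"tx": -0.6,"ty": -1,"tz": 0,"ax": 0,"ay": 0,"az": 0,"jaw": 0}]'

```text
time_s: 4.65
tool_pos: [528.2, -90.1, 231.3]
eef_rot: [0.0, -0.012, 1.0, -0.0]
ft_force: [-0.2, 0.8, 0.3]
gripper_width: -0.1
grasp_force: 0.0
```

Request:
servo_tool --steps '[{"tx": -0.6,"ty": -1,"tz": 0,"ax": 0,"ay": 0,"az": 0,"jaw": 0},{"tx": -0.6,"ty": -1,"tz": 0,"ax": 0,"ay": 0,"az": 0,"jaw": 0},{"tx": -0.6,"ty": -1,"tz": 0,"ax": 0,"ay": 0,"az": 0,"jaw": 0},{"tx": -0.6,"ty": -1,"tz": 0,"ax": 0,"ay": 0,"az": 0,"jaw": 0},{"tx": 0,"ty": 0,"tz": 0,"ax": 0,"ay": 0,"az": 0,"jaw": 0}]'

```text
time_s: 5.07
tool_pos: [603.8, -211.4, 229.4]
eef_rot: [-0.0, -0.011, 1.0, -0.0]
ft_force: [-1.0, 0.1, -0.2]
gripper_width: -0.0
grasp_force: 0.0
```

```bash
sed -i 's/for k,v in o.items() if v}/for k,v in o.items()}/; s/json.dumps(\(.*\)))$/json.dumps(\1,separators=(",",":")).replace(".0,",",").replace("-0,","0,"))/' h.py
python3 - <<'E'
from h import *
p,r,s=cur();print(p,r.as_matrix().round(3),s["joint_pos"],s["time_s"])
rows(lidpath(2,p[2]),0,lin=32)
E
```

```text
[ 603.83561556 -211.37901163  229.37515408] [[-1.    -0.021 -0.001]
 [-0.021  1.    -0.001]
 [ 0.001 -0.    -1.   ]] [-5.19171319e-01  5.75756577e-01  1.11109414e+00 -8.91800755e-04
  1.45525615e+00 -2.11124051e+00] 5.0667
[{"tx":-0.11,"ty":-0.09,"tz":0,"ax":0,"ay":-0.01,"az":-0.05,"jaw":0},{"tx":0,"ty":0,"tz":1.04,"ax":0,"ay":0,"az":0,"jaw":0},{"tx":0,"ty":0,"tz":1.05,"ax":0,"ay":0,"az":0,"jaw":0},{"tx":0,"ty":0,"tz":1.04,"ax":0,"ay":0,"az":0,"jaw":0},{"tx":0,"ty":0.01,"tz":1.05,"ax":0,"ay":0,"az":0,"jaw":0},{"tx":0.62,"ty":0,"tz":0.13,"ax":0,"ay":0,"az":0,"jaw":0},{"tx":0.46,"ty":0,"tz":-0.09,"ax":0,"ay":0,"az":0,"jaw":0},{"tx":0.48,"ty":0,"tz":0.01,"ax":0,"ay":0,"az":0,"jaw":0},{"tx":0.49,"ty":0,"tz":0.12,"ax":0,"ay":0,"az":0,"jaw":0},{"tx":0.45,"ty":0,"tz":0.22,"ax":0,"ay":0,"az":0,"jaw":0},{"tx":0.41,"ty":0,"tz":0.32,"ax":0,"ay":0,"az":0,"jaw":0},{"tx":0.33,"ty":0,"tz":0.41,"ax":0,"ay":0,"az":0,"jaw":0}]
[{"tx":0.25,"ty":0,"tz":0.48,"ax":0,"ay":0,"az":0,"jaw":0},{"tx":0.14,"ty":0,"tz":0.5,"ax":0,"ay":0,"az":0,"jaw":0}]
```

Request:
servo_tool --steps '[{"tx": -0.1,"ty": -0.1,"tz": 0.8,"ax": 0,"ay": 0,"az": 0,"jaw": 0},{"tx": 0,"ty": 0,"tz": 0.8,"ax": 0,"ay": 0,"az": 0,"jaw": 0},{"tx": 0,"ty": 0,"tz": 0.8,"ax": 0,"ay": 0,"az": 0,"jaw": 0},{"tx": 0,"ty": 0,"tz": 0.8,"ax": 0,"ay": 0,"az": 0,"jaw": 0},{"tx": 0,"ty": 0,"tz": 0.98,"ax": 0,"ay": 0,"az": 0,"jaw": 0},{"tx": 0.31,"ty": 0,"tz": 0.07,"ax": 0,"ay": 0,"az": 0,"jaw": 0},{"tx": 0.31,"ty": 0,"tz": 0.07,"ax": 0,"ay": 0,"az": 0,"jaw": 0},{"tx": 0.23,"ty": 0,"tz": -0.05,"ax": 0,"ay": 0,"az": 0,"jaw": 0},{"tx": 0.23,"ty": 0,"tz": -0.05,"ax": 0,"ay": 0,"az": 0,"jaw": 0},{"tx": 0.24,"ty": 0,"tz": 0,"ax": 0,"ay": 0,"az": 0,"jaw": 0},{"tx": 0.24,"ty": 0,"tz": 0,"ax": 0,"ay": 0,"az": 0,"jaw": 0}]'

```text
time_s: 5.98
tool_pos: [558.5, -210.7, 105.4]
eef_rot: [0.001, -0.013, 1.0, -0.0]
ft_force: [0.6, 0.4, -0.7]
gripper_width: -0.1
grasp_force: 0.0
```

Request:
servo_tool --steps '[{"tx": 0.25,"ty": 0,"tz": 0.06,"ax": 0,"ay": 0,"az": 0,"jaw": 0},{"tx": 0.24,"ty": 0,"tz": 0.06,"ax": 0,"ay": 0,"az": 0,"jaw": 0},{"tx": 0.23,"ty": 0,"tz": 0.11,"ax": 0,"ay": 0,"az": 0,"jaw": 0},{"tx": 0.22,"ty": 0,"tz": 0.11,"ax": 0,"ay": 0,"az": 0,"jaw": 0},{"tx": 0.2,"ty": 0,"tz": 0.16,"ax": 0,"ay": 0,"az": 0,"jaw": 0},{"tx": 0.2,"ty": 0,"tz": 0.16,"ax": 0,"ay": 0,"az": 0,"jaw": 0},{"tx": 0.17,"ty": 0,"tz": 0.2,"ax": 0,"ay": 0,"az": 0,"jaw": 0},{"tx": 0.17,"ty": 0,"tz": 0.2,"ax": 0,"ay": 0,"az": 0,"jaw": 0},{"tx": 0.13,"ty": 0,"tz": 0.24,"ax": 0,"ay": 0,"az": 0,"jaw": 0},{"tx": 0.13,"ty": 0,"tz": 0.24,"ax": 0,"ay": 0,"az": 0,"jaw": 0},{"tx": 0.07,"ty": 0,"tz": 0.25,"ax": 0,"ay": 0,"az": 0,"jaw": 0},{"tx": 0.07,"ty": 0,"tz": 0.25,"ax": 0,"ay": 0,"az": 0,"jaw": 0}]'

```text
time_s: 6.98
tool_pos: [496.5, -212.3, 42.8]
eef_rot: [0.0, -0.013, 1.0, -0.0]
ft_force: [2.0, 0.6, 2.9]
gripper_width: -0.2
grasp_force: 1.2
```

Request:
servo_tool --steps '[{"tx": 0,"ty": 0,"tz": 0.07,"ax": 0,"ay": 0,"az": 0,"jaw": 0},{"tx": 0,"ty": 0,"tz": 0,"ax": 0,"ay": 0,"az": 0,"jaw": 0}]'

```text
time_s: 7.15
tool_pos: [496.0, -212.0, 40.6]
eef_rot: [-0.001, -0.013, 1.0, 0.0]
ft_force: [0.5, 0.9, 0.0]
gripper_width: 0.3
grasp_force: 0.0
```

Run:
```python
from h import *
p,r,s=cur();print(p,s["ft_force"])
c=capture("side")["color"];cv2.imwrite("pics/s1.png",cv2.resize(c[230:430,230:450],None,fx=3,fy=3,interpolation=2)[:600])
```

```text
[ 496.04793178 -212.00634959   40.61625027] [0.4688496  0.87659599 0.03468093]
```

View pics/s1.png

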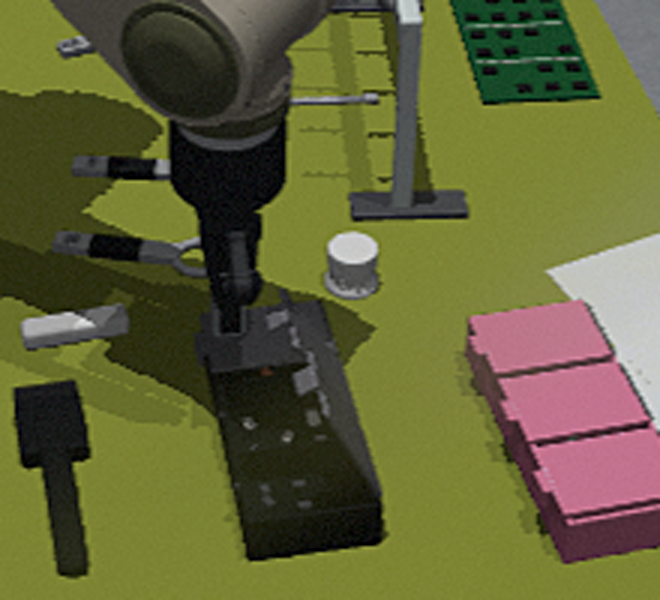

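Lid 2 looks flat (crop 255,335). I press a little more, then go over behind lid 1.

Request:
servo_tool --steps '[{"tx": 0,"ty": 0,"tz": 0.06,"ax": 0,"ay": 0,"az": 0,"jaw": 0},{"tx": 0,"ty": 0,"tz": 0.04,"ax": 0,"ay": 0,"az": 0,"jaw": 0},{"tx": 0,"ty": 0,"tz": 0,"ax": 0,"ay": 0,"az": 0,"jaw": 0}]'

```text
time_s: 7.45
tool_pos: [496.8, -212.4, 39.4]
eef_rot: [0.0, -0.013, 1.0, -0.0]
ft_force: [-4.4, 1.3, 10.3]
gripper_width: -0.0
grasp_force: 5.0
```

Request:
servo_tool --steps '[{"tx": 0,"ty": 0,"tz": -1,"ax": 0,"ay": 0,"az": 0,"jaw": 0},{"tx": 0,"ty": 0,"tz": -1,"ax": 0,"ay": 0,"az": 0,"jaw": 0},{"tx": 0,"ty": 0,"tz": -1,"ax": 0,"ay": 0,"az": 0,"jaw": 0},{"tx": 0,"ty": 0,"tz": -1,"ax": 0,"ay": 0,"az": 0,"jaw": 0},{"tx": 0,"ty": 0,"tz": -1,"ax": 0,"ay": 0,"az": 0,"jaw": 0},{"tx": -0.93,"ty": -0.57,"tz": 0,"ax": 0,"ay": 0,"az": 0,"jaw": 0},{"tx": -0.93,"ty": -0.57,"tz": 0,"ax": 0,"ay": 0,"az": 0,"jaw": 0},{"tx": -0.93,"ty": -0.57,"tz": 0,"ax": 0,"ay": 0,"az": 0,"jaw": 0},{"tx": -0.93,"ty": -0.57,"tz": 0,"ax": 0,"ay": 0,"az": 0,"jaw": 0},{"tx": 0,"ty": 0,"tz": 0,"ax": 0,"ay": 0,"az": 0,"jaw": 0}]'

```text
time_s: 8.28
tool_pos: [612.6, -280.0, 186.2]
eef_rot: [0.0, -0.012, 1.0, -0.0]
ft_force: [-0.1, -0.1, -0.4]
gripper_width: 0.1
grasp_force: 0.0
```

Run:
```python
from h import *
p,r,s=cur();print(p,(lidpath(1,p[2])[0][0]-p))
```

```text
[ 612.62381957 -279.98550637  186.19528402] [-3.65153401  3.11726617  0.        ]
```

Request:
servo_tool --steps '[{"tx": 0.1,"ty": 0.1,"tz": 0.9,"ax": 0,"ay": 0,"az": 0,"jaw": 0},{"tx": 0,"ty": 0,"tz": 0.9,"ax": 0,"ay": 0,"az": 0,"jaw": 0},{"tx": 0,"ty": 0,"tz": 0.9,"ax": 0,"ay": 0,"az": 0,"jaw": 0},{"tx": 0.31,"ty": 0,"tz": 0.07,"ax": 0,"ay": 0,"az": 0,"jaw": 0},{"tx": 0.31,"ty": 0,"tz": 0.07,"ax": 0,"ay": 0,"az": 0,"jaw": 0},{"tx": 0.23,"ty": 0,"tz": -0.05,"ax": 0,"ay": 0,"az": 0,"jaw": 0},{"tx": 0.23,"ty": 0,"tz": -0.05,"ax": 0,"ay": 0,"az": 0,"jaw": 0},{"tx": 0.24,"ty": 0,"tz": 0,"ax": 0,"ay": 0,"az": 0,"jaw": 0},{"tx": 0.24,"ty": 0,"tz": 0,"ax": 0,"ay": 0,"az": 0,"jaw": 0}]'

```text
time_s: 9.03
tool_pos: [559.5, -276.1, 106.9]
eef_rot: [0.0, -0.013, 1.0, -0.0]
ft_force: [0.1, -0.2, 0.3]
gripper_width: -0.0
grasp_force: 0.0
```

Request:
servo_tool --steps '[{"tx": 0.25,"ty": 0,"tz": 0.06,"ax": 0,"ay": 0,"az": 0,"jaw": 0},{"tx": 0.24,"ty": 0,"tz": 0.06,"ax": 0,"ay": 0,"az": 0,"jaw": 0},{"tx": 0.23,"ty": 0,"tz": 0.11,"ax": 0,"ay": 0,"az": 0,"jaw": 0},{"tx": 0.22,"ty": 0,"tz": 0.11,"ax": 0,"ay": 0,"az": 0,"jaw": 0},{"tx": 0.2,"ty": 0,"tz": 0.16,"ax": 0,"ay": 0,"az": 0,"jaw": 0},{"tx": 0.2,"ty": 0,"tz": 0.16,"ax": 0,"ay": 0,"az": 0,"jaw": 0},{"tx": 0.17,"ty": 0,"tz": 0.2,"ax": 0,"ay": 0,"az": 0,"jaw": 0},{"tx": 0.17,"ty": 0,"tz": 0.2,"ax": 0,"ay": 0,"az": 0,"jaw": 0},{"tx": 0.13,"ty": 0,"tz": 0.24,"ax": 0,"ay": 0,"az": 0,"jaw": 0},{"tx": 0.13,"ty": 0,"tz": 0.24,"ax": 0,"ay": 0,"az": 0,"jaw": 0},{"tx": 0.07,"ty": 0,"tz": 0.25,"ax": 0,"ay": 0,"az": 0,"jaw": 0},{"tx": 0.07,"ty": 0,"tz": 0.25,"ax": 0,"ay": 0,"az": 0,"jaw": 0}]'

```text
time_s: 10.03
tool_pos: [497.4, -277.7, 44.3]
eef_rot: [0.0, -0.013, 1.0, -0.0]
ft_force: [3.2, -0.1, 2.6]
gripper_width: 0.4
grasp_force: 1.7
```

Request:
servo_tool --steps '[{"tx": 0,"ty": 0,"tz": 0.05,"ax": 0,"ay": 0,"az": 0,"jaw": 0},{"tx": 0,"ty": 0,"tz": 0,"ax": 0,"ay": 0,"az": 0,"jaw": 0}]'

```text
time_s: 10.2
tool_pos: [497.2, -277.4, 42.8]
eef_rot: [-0.001, -0.013, 1.0, 0.0]
ft_force: [-0.3, 0.0, -0.9]
gripper_width: -0.1
grasp_force: 0.0
```

Request:
servo_tool --steps '[{"tx": 0,"ty": 0,"tz": 0.07,"ax": 0,"ay": 0,"az": 0,"jaw": 0},{"tx": 0,"ty": 0,"tz": 0.07,"ax": 0,"ay": 0,"az": 0,"jaw": 0},{"tx": 0,"ty": 0,"tz": 0,"ax": 0,"ay": 0,"az": 0,"jaw": 0}]'

```text
time_s: 10.45
tool_pos: [497.8, -277.8, 39.8]
eef_rot: [0.0, -0.013, 1.0, -0.0]
ft_force: [-1.1, 0.7, 4.6]
gripper_width: -0.1
grasp_force: 2.5
```

Request:
servo_tool --steps '[{"tx": 0,"ty": 0,"tz": -1,"ax": 0,"ay": 0,"az": 0,"jaw": 0},{"tx": 0,"ty": 0,"tz": -1,"ax": 0,"ay": 0,"az": 0,"jaw": 0},{"tx": 0,"ty": 0,"tz": -1,"ax": 0,"ay": 0,"az": 0,"jaw": 0},{"tx": 0,"ty": 0,"tz": -1,"ax": 0,"ay": 0,"az": 0,"jaw": 0},{"tx": 0,"ty": 0,"tz": -1,"ax": 0,"ay": 0,"az": 0,"jaw": 0},{"tx": -0.93,"ty": -0.53,"tz": 0,"ax": 0,"ay": 0,"az": 0,"jaw": 0},{"tx": -0.93,"ty": -0.53,"tz": 0,"ax": 0,"ay": 0,"az": 0,"jaw": 0},{"tx": -0.93,"ty": -0.53,"tz": 0,"ax": 0,"ay": 0,"az": 0,"jaw": 0},{"tx": -0.93,"ty": -0.53,"tz": 0,"ax": 0,"ay": 0,"az": 0,"jaw": 0},{"tx": 0,"ty": 0,"tz": 0,"ax": 0,"ay": 0,"az": 0,"jaw": 0}]'

```text
time_s: 11.28
tool_pos: [613.7, -340.2, 186.6]
eef_rot: [-0.0, -0.013, 1.0, 0.0]
ft_force: [0.7, 0.3, -1.5]
gripper_width: 0.3
grasp_force: 0.0
```

Run:
```python
from h import *
p,r,s=cur();print(p,(lidpath(0,p[2])[0][0]-p))
```

```text
[ 613.68630454 -340.19600275  186.61615362] [-3.07620352  0.34905535  0.        ]
```

Request:
servo_tool --steps '[{"tx": 0.1,"ty": 0,"tz": 0.9,"ax": 0,"ay": 0,"az": 0,"jaw": 0},{"tx": 0,"ty": 0,"tz": 0.9,"ax": 0,"ay": 0,"az": 0,"jaw": 0},{"tx": 0,"ty": 0,"tz": 0.9,"ax": 0,"ay": 0,"az": 0,"jaw": 0},{"tx": 0.31,"ty": 0,"tz": 0.07,"ax": 0,"ay": 0,"az": 0,"jaw": 0},{"tx": 0.31,"ty": 0,"tz": 0.07,"ax": 0,"ay": 0,"az": 0,"jaw": 0},{"tx": 0.23,"ty": 0,"tz": -0.05,"ax": 0,"ay": 0,"az": 0,"jaw": 0},{"tx": 0.23,"ty": 0,"tz": -0.05,"ax": 0,"ay": 0,"az": 0,"jaw": 0},{"tx": 0.24,"ty": 0,"tz": 0,"ax": 0,"ay": 0,"az": 0,"jaw": 0},{"tx": 0.24,"ty": 0,"tz": 0,"ax": 0,"ay": 0,"az": 0,"jaw": 0}]'

```text
time_s: 12.03
tool_pos: [560.5, -339.7, 107.8]
eef_rot: [0.0, -0.013, 1.0, -0.0]
ft_force: [0.2, 0.2, 0.2]
gripper_width: 0.0
grasp_force: 0.0
```

Request:
servo_tool --steps '[{"tx": 0.25,"ty": 0,"tz": 0.06,"ax": 0,"ay": 0,"az": 0,"jaw": 0},{"tx": 0.24,"ty": 0,"tz": 0.06,"ax": 0,"ay": 0,"az": 0,"jaw": 0},{"tx": 0.23,"ty": 0,"tz": 0.11,"ax": 0,"ay": 0,"az": 0,"jaw": 0},{"tx": 0.22,"ty": 0,"tz": 0.11,"ax": 0,"ay": 0,"az": 0,"jaw": 0},{"tx": 0.2,"ty": 0,"tz": 0.16,"ax": 0,"ay": 0,"az": 0,"jaw": 0},{"tx": 0.2,"ty": 0,"tz": 0.16,"ax": 0,"ay": 0,"az": 0,"jaw": 0},{"tx": 0.17,"ty": 0,"tz": 0.2,"ax": 0,"ay": 0,"az": 0,"jaw": 0},{"tx": 0.17,"ty": 0,"tz": 0.2,"ax": 0,"ay": 0,"az": 0,"jaw": 0},{"tx": 0.13,"ty": 0,"tz": 0.24,"ax": 0,"ay": 0,"az": 0,"jaw": 0},{"tx": 0.13,"ty": 0,"tz": 0.24,"ax": 0,"ay": 0,"az": 0,"jaw": 0},{"tx": 0.07,"ty": 0,"tz": 0.25,"ax": 0,"ay": 0,"az": 0,"jaw": 0},{"tx": 0.07,"ty": 0,"tz": 0.25,"ax": 0,"ay": 0,"az": 0,"jaw": 0}]'

```text
time_s: 13.03
tool_pos: [498.3, -341.2, 45.1]
eef_rot: [0.0, -0.013, 1.0, 0.0]
ft_force: [3.2, 1.7, 2.9]
gripper_width: -0.3
grasp_force: 1.8
```

Request:
servo_tool --steps '[{"tx": 0,"ty": 0,"tz": 0.05,"ax": 0,"ay": 0,"az": 0,"jaw": 0},{"tx": 0,"ty": 0,"tz": 0.07,"ax": 0,"ay": 0,"az": 0,"jaw": 0},{"tx": 0,"ty": 0,"tz": 0.06,"ax": 0,"ay": 0,"az": 0,"jaw": 0},{"tx": 0,"ty": 0,"tz": 0,"ax": 0,"ay": 0,"az": 0,"jaw": 0}]'

```text
time_s: 13.37
tool_pos: [498.6, -341.2, 40.3]
eef_rot: [-0.0, -0.013, 1.0, 0.0]
ft_force: [-0.3, 0.2, 0.6]
gripper_width: 0.1
grasp_force: 0.0
```

Request:
servo_tool --steps '[{"tx": 0,"ty": 0,"tz": -1,"ax": 0,"ay": 0,"az": 0,"jaw": 0},{"tx": 0,"ty": 0,"tz": -1,"ax": 0,"ay": 0,"az": 0,"jaw": 0},{"tx": 0,"ty": 0,"tz": -1,"ax": 0,"ay": 0,"az": 0,"jaw": 0},{"tx": 0,"ty": 0,"tz": -1,"ax": 0,"ay": 0,"az": 0,"jaw": 0},{"tx": 0,"ty": 0,"tz": -1,"ax": 0,"ay": 0,"az": 0,"jaw": 0},{"tx": 0.6,"ty": 1,"tz": 0,"ax": 0,"ay": 0,"az": 0,"jaw": 0.5},{"tx": 0.6,"ty": 1,"tz": 0,"ax": 0,"ay": 0,"az": 0,"jaw": 0.5},{"tx": 0.6,"ty": 1,"tz": 0,"ax": 0,"ay": 0,"az": 0,"jaw": 0.5},{"tx": 0,"ty": 0,"tz": 0,"ax": 0,"ay": 0,"az": 0,"jaw": 0.5}]'

```text
time_s: 14.12
tool_pos: [439.6, -247.9, 190.3]
eef_rot: [-0.001, -0.014, 1.0, 0.001]
ft_force: [0.2, -1.3, 0.1]
gripper_width: 42.9
grasp_force: 0.0
```

Run:
```python
from h import *
np.set_printoptions(precision=1,suppress=True)
p,r,s=cur();print(p,r.as_euler('zyx'))
w=capture("wrist");print(w["cam_to_world"],w["mtx"]);t=capture("top");sd=capture("side")
print(gauges(t),gauges(sd))
cv2.imwrite("pics/m2.png",np.vstack([cv2.resize(sd["color"][280:430,250:450],(800,600))[:,:400] if 0 else cv2.resize(sd["color"][290:420,280:440],(480,390),interpolation=2),cv2.resize(t["color"][215:285,385:545],(480,210),interpolation=2)]))
```

```text
[ 439.6 -247.9  190.3] [ 3.1 -0.  -3.1]
[[  -0.     1.     0.3  360.4]
 [   1.     0.     0.  -251.1]
 [   0.     0.3   -1.   333.8]
 [   0.     0.     0.     1. ]] [[395.7   0.  316.4]
 [  0.  395.7 237.1]
 [  0.    0.    1. ]]
[(0.87, array([447. , 218.5]), array([510.8, 230.9]), 0.191, array([130.,  40.])), (0.84, array([450.4,  30.7]), array([511.8,   9.2]), -0.337, array([ 39., 132.])), (0.71, array([458.1, 285.4]), array([523. , 282.2]), -0.048, array([ 38., 119.])), (0.62, array([377.4, -64.9]), array([434.8, -95.4]), -0.488, array([ 40., 131.]))] [(0.79, array([373.1, -77. ]), array([ 433.6, -100.8]), -0.374, array([ 39., 129.])), (0.53, array([442.5,  24.5]), array([504.8,   5.9]), -0.289, array([ 34., 113.])), (0.4, array([437.7, 208.4]), array([378.4, 181.7]), -2.719, array([31., 28.]))]
```

View pics/m2.png

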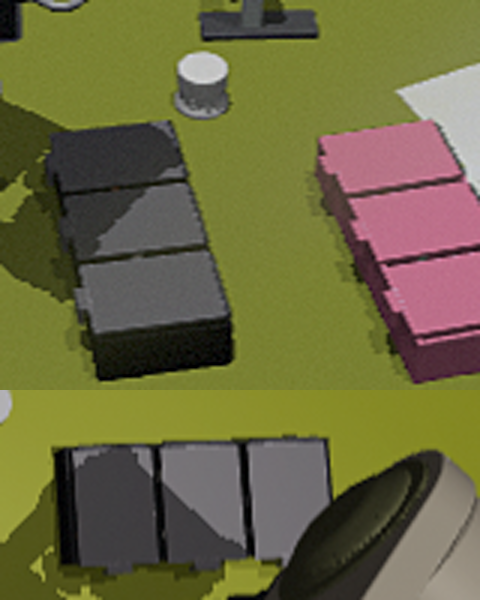

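All three lids are flat. The gauge nearest the box has already been knocked to about (377,-65). I move over it and look with the wrist camera.

Request:
servo_tool --steps '[{"tx": 0.2,"ty": 0.95,"tz": 0,"ax": 0,"ay": 0,"az": 0,"jaw": 0.5},{"tx": 0.2,"ty": 0.95,"tz": 0,"ax": 0,"ay": 0,"az": 0,"jaw": 0.5},{"tx": 0.2,"ty": 0.95,"tz": 0,"ax": 0,"ay": 0,"az": 0,"jaw": 0.5},{"tx": 0.2,"ty": 0.95,"tz": 0,"ax": 0,"ay": 0,"az": 0,"jaw": 0.5},{"tx": 0.2,"ty": 0.95,"tz": 0,"ax": 0,"ay": 0,"az": 0,"jaw": 0.5},{"tx": 0.2,"ty": 0.95,"tz": 0,"ax": 0,"ay": 0,"az": 0,"jaw": 0.5},{"tx": 0,"ty": 0,"tz": 0,"ax": 0,"ay": 0,"az": 0,"jaw": 0.5},{"tx": 0,"ty": 0,"tz": 0,"ax": 0,"ay": 0,"az": 0,"jaw": 0.5}]'

```text
time_s: 15.03
tool_pos: [402.5, -82.4, 190.8]
eef_rot: [0.0, -0.013, 1.0, -0.0]
ft_force: [0.1, -0.8, 0.2]
gripper_width: 42.6
grasp_force: 0.0
```

```bash
cat >> h.py <<'E'
def gfit(p,minconf=.3,zz=4.5,name="gauge0"):
    out=[]
    for r in outline_of(p,name):
        if r["conf"]<minconf: continue
        v,u=np.nonzero(r["mask"])
        if len(u)<60: continue
        K=p["mtx"];T=np.array(p["cam_to_world"])
        D=(T[:3,:3]@np.linalg.inv(K)@np.stack([u,v,np.ones(len(u))])).T;W=(T[:3,3]+D*((zz-T[2,3])/D[:,2:]))[:,:2]
        c=W.mean(0);U,S,V=np.linalg.svd(W-c,full_matrices=False);d=V[0];n=np.array([-d[1],d[0]])
        for _ in range(2):
            t=(W-c)@d;w=(W-c)@n;lo,hi=np.percentile(t,[.3,99.7]);m=(lo+hi)/2
            if w[t>m].std()<w[t<m].std(): d,n=-d,-n
        L=hi-lo;mid=c+d*m  # centre of extent = body x 20.75
        out.append(dict(conf=round(r["conf"],2),o=np.round(mid-20.75*d,1),eye=np.round(mid+44.25*d,1),yaw=round(float(np.arctan2(d[1],d[0])),3),L=round(float(L)),W=round(float(np.percentile(w,99)-np.percentile(w,1)))))
    return out
E
python3 - <<'E'
from h import *
p,r,s=cur();print(p)
w=capture("wrist");t=capture("top");sd=capture("side")
for q in(w,t,sd):
  print();[print(g) for g in gfit(q)]
print([(onz(w,r["uv"],0),r["conf"]) for r in pinpoint(w,"gauge0")],[(onz(w,r["uv"],4.5),r["conf"]) for r in pinpoint(w,"gauge0_eye")])
cv2.imwrite("pics/w1.png",w["color"])
E
```

```text
[402.53966365 -82.35471069 190.78075605]

{'conf': 0.89, 'o': array([445.6,  25.6]), 'eye': array([509.8,  15.5]), 'yaw': -0.156, 'L': 122, 'W': 28}
{'conf': 0.86, 'o': array([375.5, -68.8]), 'eye': array([434.5, -96. ]), 'yaw': -0.432, 'L': 130, 'W': 38}
{'conf': 0.67, 'o': array([449.3, 203.6]), 'eye': array([512.6, 218.2]), 'yaw': 0.226, 'L': 130, 'W': 14}
{'conf': 0.59, 'o': array([ 375.9, -303.3]), 'eye': array([ 371.6, -238.4]), 'yaw': 1.637, 'L': 130, 'W': 45}

{'conf': 0.82, 'o': array([448.5,  25.2]), 'eye': array([512.1,  11.7]), 'yaw': -0.209, 'L': 131, 'W': 38}
{'conf': 0.81, 'o': array([458.1, 293.1]), 'eye': array([521.9, 280.4]), 'yaw': -0.197, 'L': 127, 'W': 34}
{'conf': 0.64, 'o': array([692. ,  93.3]), 'eye': array([699.3, 157.9]), 'yaw': 1.457, 'L': 369, 'W': 89}
{'conf': 0.58, 'o': array([447.8, 212.3]), 'eye': array([510.5, 229.4]), 'yaw': 0.266, 'L': 127, 'W': 29}
{'conf': 0.53, 'o': array([ 506.2, -359. ]), 'eye': array([ 571.2, -358. ]), 'yaw': 0.016, 'L': 94, 'W': 58}

{'conf': 0.9, 'o': array([448.7,  21.9]), 'eye': array([510.9,   3.2]), 'yaw': -0.291, 'L': 125, 'W': 30}
{'conf': 0.69, 'o': array([ 507.9, -317.6]), 'eye': array([ 572.9, -315.3]), 'yaw': 0.035, 'L': 96, 'W': 59}
{'conf': 0.48, 'o': array([468.8, 288. ]), 'eye': array([531.3, 270.2]), 'yaw': -0.278, 'L': 104, 'W': 34}
{'conf': 0.47, 'o': array([452.2, 210.4]), 'eye': array([513.6, 231.8]), 'yaw': 0.335, 'L': 91, 'W': 34}
[(array([448.54958232,  24.92238742,   0.        ]), 0.97), (array([ 3.71847588e+02, -7.16010078e+01, -5.68434189e-14]), 0.63)] []
```

View pics/w1.png

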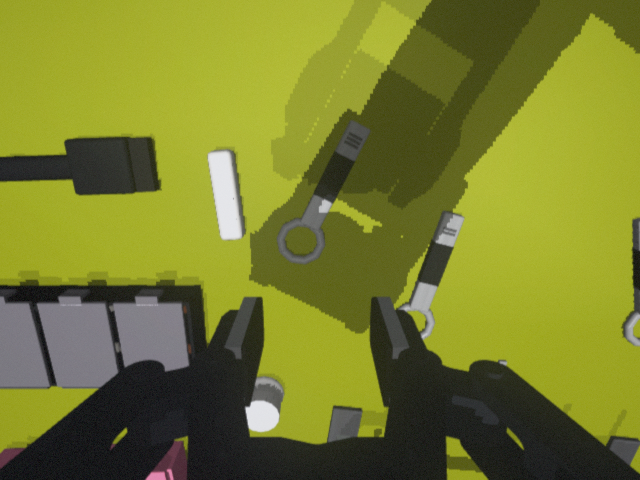

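Wrist view: gauge D has its eye at (301,241) and handle end at (357,124), which agrees with the fit (yaw -0.43). I approach it.

```bash
cat >> h.py <<'E'
YR=-.096
def peg(i): return np.r_[np.array([661,99.5])+(i-2)*60*np.array([-np.sin(YR),np.cos(YR)]),165.]
GX=8.
def gpose(o,yaw,z): h=np.array([np.cos(yaw),np.sin(yaw)]);return np.r_[np.array(o)+GX*h,z],Rt(yaw)
def eyeto(i,a,b,pitch=1.05,et=(-57,0,-2.5)):
    q=Rt(YR,pitch);e=peg(i)+np.r_[-a*np.cos(YR),-a*np.sin(YR),b];return e-q.apply(et),q
E
python3 - <<'E'
from h import *
o=(375.5,-68.8);y=-.432
rows([gpose(o,y,60),gpose(o,y,12)],.5,lin=36)
E
```

```text
[{"tx":0.13,"ty":0.08,"tz":0.87,"ax":0,"ay":0,"az":0.91,"jaw":0.5},{"tx":0.13,"ty":0.06,"tz":0.87,"ax":0,"ay":0,"az":0.91,"jaw":0.5},{"tx":0.14,"ty":0.05,"tz":0.87,"ax":0,"ay":0,"az":0.91,"jaw":0.5},{"tx":0.14,"ty":0.04,"tz":0.87,"ax":0,"ay":0,"az":0.91,"jaw":0.5},{"tx":0.15,"ty":0.03,"tz":0.87,"ax":0,"ay":0,"az":0.91,"jaw":0.5},{"tx":0,"ty":0,"tz":0.8,"ax":0,"ay":0,"az":0.01,"jaw":0.5},{"tx":-0.01,"ty":0,"tz":0.8,"ax":0,"ay":0,"az":0.01,"jaw":0.5}]
```

Request:
servo_tool --steps '[{"tx": 0.13,"ty": 0.08,"tz": 0.87,"ax": 0,"ay": 0,"az": 0.91,"jaw": 0.5},{"tx": 0.13,"ty": 0.06,"tz": 0.87,"ax": 0,"ay": 0,"az": 0.91,"jaw": 0.5},{"tx": 0.14,"ty": 0.05,"tz": 0.87,"ax": 0,"ay": 0,"az": 0.91,"jaw": 0.5},{"tx": 0.14,"ty": 0.04,"tz": 0.87,"ax": 0,"ay": 0,"az": 0.91,"jaw": 0.5},{"tx": 0.15,"ty": 0.03,"tz": 0.87,"ax": 0,"ay": 0,"az": 0.91,"jaw": 0.5},{"tx": 0,"ty": 0,"tz": 0.8,"ax": 0,"ay": 0,"az": 0,"jaw": 0.5},{"tx": 0,"ty": 0,"tz": 0.8,"ax": 0,"ay": 0,"az": 0,"jaw": 0.5},{"tx": 0,"ty": 0,"tz": 0,"ax": 0,"ay": 0,"az": 0,"jaw": 0.5},{"tx": 0,"ty": 0,"tz": 0,"ax": 0,"ay": 0,"az": 0,"jaw": 0.5}]'

```text
time_s: 16.18
tool_pos: [382.3, -71.5, 11.8]
eef_rot: [-0.001, 0.213, 0.977, 0.0]
ft_force: [-0.3, 0.2, 0.7]
gripper_width: 42.7
grasp_force: 0.0
```

Run:
```python
from h import *
p,r,s=cur();print(p,Rt(-.432).inv().__mul__(r).as_rotvec())
w=capture("wrist");cv2.imwrite("pics/w2.png",w["color"]);print(gfit(w))
```

```text
[382.32921767 -71.53364237  11.84680118] [-9.41937839e-05  2.13474335e-03 -1.92286374e-03]
[{'conf': 0.87, 'o': array([439.6,  27.3]), 'eye': array([503.9,  17.5]), 'yaw': -0.151, 'L': 113, 'W': 26}, {'conf': 0.84, 'o': array([372.6, -67.7]), 'eye': array([431.5, -95.2]), 'yaw': -0.437, 'L': 125, 'W': 37}]
```

View pics/w2.png

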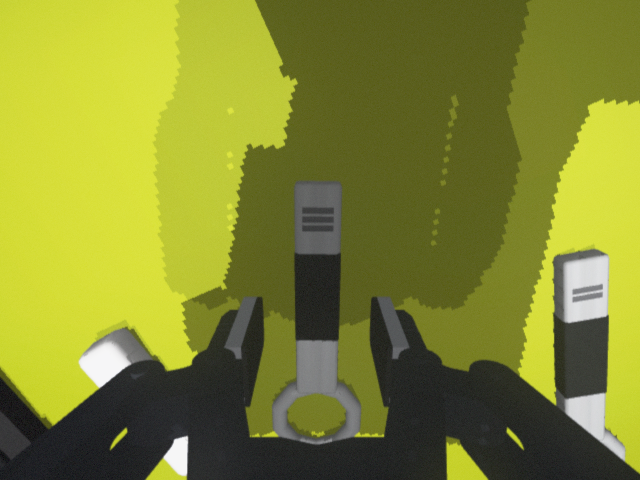

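The gauge is centred between the fingers (column 318). I descend and grip.

Request:
servo_tool --steps '[{"tx": 0,"ty": 0,"tz": 0.18,"ax": 0,"ay": 0,"az": 0,"jaw": 0.5},{"tx": 0,"ty": 0,"tz": 0.16,"ax": 0,"ay": 0,"az": 0,"jaw": 0.5},{"tx": 0,"ty": 0,"tz": 0,"ax": 0,"ay": 0,"az": 0,"jaw": 0},{"tx": 0,"ty": 0,"tz": 0,"ax": 0,"ay": 0,"az": 0,"jaw": 0},{"tx": 0,"ty": 0,"tz": 0,"ax": 0,"ay": 0,"az": 0,"jaw": 0},{"tx": 0,"ty": 0,"tz": 0,"ax": 0,"ay": 0,"az": 0,"jaw": 0},{"tx": 0,"ty": 0,"tz": 0,"ax": 0,"ay": 0,"az": 0,"jaw": 0}]' --grip_force 80

```text
time_s: 16.87
tool_pos: [382.6, -71.5, 2.2]
eef_rot: [0.0, 0.213, 0.977, -0.0]
ft_force: [-1.6, 0.3, 4.4]
gripper_width: 15.0
grasp_force: 78.3
```

Run:
```python
from h import *
p,r,s=cur();print(p,s["gripper_width"],s["grasp_force"])
up=(p+[0,0,120],r)
rows([up,eyeto(0,46,56)],0,lin=30,rot=.1)
```

```text
[382.64268475 -71.53416125   2.21976986] 14.990204964746527 78.31366896629333
[{"tx":0,"ty":0,"tz":-1,"ax":0,"ay":0,"az":0,"jaw":0},{"tx":0,"ty":0,"tz":-1,"ax":0,"ay":0,"az":0,"jaw":0},{"tx":0,"ty":0,"tz":-1,"ax":0,"ay":0,"az":0,"jaw":0},{"tx":0,"ty":0,"tz":-1,"ax":0,"ay":0,"az":0,"jaw":0},{"tx":-0.46,"ty":0.41,"tz":-0.15,"ax":-0.16,"ay":-0.95,"az":-0.27,"jaw":0},{"tx":-0.49,"ty":0.4,"tz":-0.09,"ax":-0.16,"ay":-0.95,"az":-0.27,"jaw":0},{"tx":-0.5,"ty":0.38,"tz":-0.04,"ax":-0.16,"ay":-0.95,"az":-0.27,"jaw":0},{"tx":-0.51,"ty":0.37,"tz":0.01,"ax":-0.16,"ay":-0.95,"az":-0.27,"jaw":0},{"tx":-0.52,"ty":0.36,"tz":0.07,"ax":-0.16,"ay":-0.95,"az":-0.27,"jaw":0},{"tx":-0.52,"ty":0.34,"tz":0.12,"ax":-0.16,"ay":-0.95,"az":-0.27,"jaw":0},{"tx":-0.52,"ty":0.32,"tz":0.18,"ax":-0.16,"ay":-0.95,"az":-0.27,"jaw":0},{"tx":-0.5,"ty":0.31,"tz":0.23,"ax":-0.16,"ay":-0.95,"az":-0.27,"jaw":0}]
[{"tx":-0.49,"ty":0.29,"tz":0.29,"ax":-0.16,"ay":-0.95,"az":-0.27,"jaw":0},{"tx":-0.47,"ty":0.27,"tz":0.33,"ax":-0.16,"ay":-0.95,"az":-0.27,"jaw":0},{"tx":-0.43,"ty":0.25,"tz":0.38,"ax":-0.16,"ay":-0.95,"az":-0.27,"jaw":0}]
```

Request:
servo_tool --steps '[{"tx": 0,"ty": 0,"tz": -1,"ax": 0,"ay": 0,"az": 0,"jaw": 0},{"tx": 0,"ty": 0,"tz": -1,"ax": 0,"ay": 0,"az": 0,"jaw": 0},{"tx": 0,"ty": 0,"tz": -1,"ax": 0,"ay": 0,"az": 0,"jaw": 0},{"tx": 0,"ty": 0,"tz": -1,"ax": 0,"ay": 0,"az": 0,"jaw": 0},{"tx": -0.46,"ty": 0.41,"tz": -0.15,"ax": -0.16,"ay": -0.95,"az": -0.27,"jaw": 0},{"tx": -0.49,"ty": 0.4,"tz": -0.09,"ax": -0.16,"ay": -0.95,"az": -0.27,"jaw": 0},{"tx": -0.5,"ty": 0.38,"tz": -0.04,"ax": -0.16,"ay": -0.95,"az": -0.27,"jaw": 0},{"tx": -0.51,"ty": 0.37,"tz": 0.01,"ax": -0.16,"ay": -0.95,"az": -0.27,"jaw": 0},{"tx": -0.52,"ty": 0.36,"tz": 0.07,"ax": -0.16,"ay": -0.95,"az": -0.27,"jaw": 0},{"tx": -0.52,"ty": 0.34,"tz": 0.12,"ax": -0.16,"ay": -0.95,"az": -0.27,"jaw": 0},{"tx": -0.52,"ty": 0.32,"tz": 0.18,"ax": -0.16,"ay": -0.95,"az": -0.27,"jaw": 0},{"tx": -0.5,"ty": 0.31,"tz": 0.23,"ax": -0.16,"ay": -0.95,"az": -0.27,"jaw": 0}]'

```text
time_s: 17.87
tool_pos: [512.2, -29.6, 153.8]
eef_rot: [0.343, 0.103, 0.934, -0.011]
ft_force: [0.3, 0.3, 0.3]
gripper_width: 15.2
grasp_force: 78.7
```

Request:
servo_tool --steps '[{"tx": -0.49,"ty": 0.29,"tz": 0.29,"ax": -0.16,"ay": -0.95,"az": -0.27,"jaw": 0},{"tx": -0.47,"ty": 0.27,"tz": 0.33,"ax": -0.16,"ay": -0.95,"az": -0.27,"jaw": 0},{"tx": -0.43,"ty": 0.25,"tz": 0.38,"ax": -0.16,"ay": -0.95,"az": -0.27,"jaw": 0},{"tx": 0,"ty": 0,"tz": 0,"ax": 0,"ay": 0,"az": 0,"jaw": 0},{"tx": 0,"ty": 0,"tz": 0,"ax": 0,"ay": 0,"az": 0,"jaw": 0}]'

```text
time_s: 18.28
tool_pos: [550.0, -13.0, 180.4]
eef_rot: [0.404, 0.075, 0.911, -0.01]
ft_force: [-0.2, 0.4, -0.9]
gripper_width: 15.5
grasp_force: 78.7
```

Run:
```python
from h import *
np.set_printoptions(precision=1,suppress=True)
p,r,s=cur();P,Q=eyeto(0,46,56);print(p,P,(Q.inv()*r).as_rotvec().round(3),s["gripper_width"],s["grasp_force"],s["joint_pos"].round(2))
e=p+r.apply([-57,0,-2.5]);print("eye pred",e)
w=capture("wrist");t=capture("top");sd=capture("side");E=[]
for n,q in(("w",w),("t",t),("s",sd)):
  print(n,proj(q,e),[(r["uv"],round(r["conf"],2)) for r in pinpoint(q,"gauge0_eye")],"peg",proj(q,peg(0)),[(r["uv"],round(r["conf"],2)) for r in pinpoint(q,"peg0_root")])
u=proj(sd,e).astype(int);v=proj(t,e).astype(int)
cr=lambda im,u:cv2.resize(im[u[1]-45:u[1]+60,u[0]-60:u[0]+60],(400,350),interpolation=2)
cv2.imwrite("pics/h1.png",np.hstack([cr(sd["color"],u),cr(t["color"],v)]))
```

```text
[550.  -13.  180.4] [577.6 -13.  170.3] [0.  0.2 0.1] 15.45136656195996 78.66881489753723 [-0.3  0.1  2.1  1.2  0.2 -2.9]
eye pred [585.8 -20.1 224.2]
w [318.4 429.8] [([510.1, 318.9], 0.15)] peg [328.5 324.9] []
t [334.6 210.6] [([189.5, 255.7], 0.94), ([268.0, 181.8], 0.4)] peg [332.  182.2] [([335.4, 180.6], 0.58), ([301.6, 176.6], 0.48)]
s [335.  210.3] [([292.6, 226.9], 0.68)] peg [362.8 231.5] [([361.0, 232.0], 0.8)]
```

View pics/h1.png

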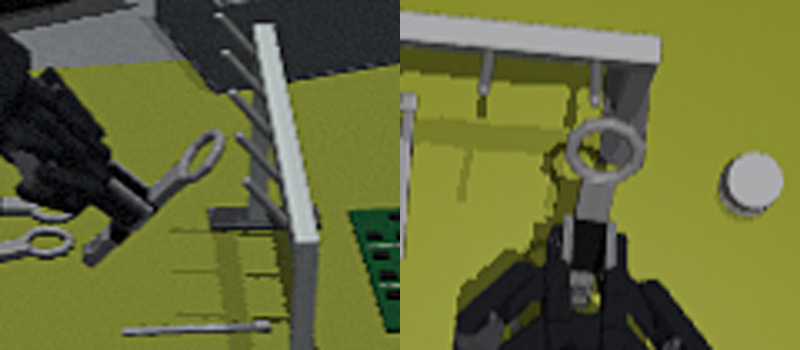

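The wrist is near its singularity at that pitch: j5 is 0.2 and j6 is at its limit. The gauge itself is held well (eye at crop 205,150 in the left panel). I go down to a pitch of about 0.7, which is also square to the peg.

```bash
cat >> h.py <<'E'
def eyeto(i,a,b,pitch=.72,yaw=-.03,et=(-57,0,-2.5)):
    q=Rt(yaw,pitch);e=peg(i)+np.r_[-a*np.cos(YR),-a*np.sin(YR),b];return e-q.apply(et),q
E
python3 - <<'E'
from h import *
p,r,s=cur()
rows([(p+[-10,0,25],Rt(-.03,.55))],0)
E
```

```text
[{"tx":-0.1,"ty":0,"tz":-0.2,"ax":-0.1,"ay":0.71,"az":-0.3,"jaw":0},{"tx":-0.08,"ty":0,"tz":-0.21,"ax":-0.1,"ay":0.71,"az":-0.3,"jaw":0},{"tx":-0.07,"ty":-0.01,"tz":-0.21,"ax":-0.1,"ay":0.71,"az":-0.3,"jaw":0},{"tx":-0.06,"ty":0,"tz":-0.22,"ax":-0.1,"ay":0.71,"az":-0.3,"jaw":0}]
```

Request:
servo_tool --steps '[{"tx": -0.1,"ty": 0,"tz": -0.2,"ax": -0.1,"ay": 0.7,"az": -0.3,"jaw": 0},{"tx": -0.1,"ty": 0,"tz": -0.2,"ax": -0.1,"ay": 0.7,"az": -0.3,"jaw": 0},{"tx": -0.1,"ty": 0,"tz": -0.2,"ax": -0.1,"ay": 0.7,"az": -0.3,"jaw": 0},{"tx": 0,"ty": 0,"tz": -0.2,"ax": -0.1,"ay": 0.7,"az": -0.3,"jaw": 0},{"tx": 0,"ty": 0,"tz": 0,"ax": 0,"ay": 0,"az": 0,"jaw": 0},{"tx": 0,"ty": 0,"tz": 0,"ax": 0,"ay": 0,"az": 0,"jaw": 0}]'

```text
time_s: 19.23
tool_pos: [547.3, -7.0, 196.3]
eef_rot: [0.335, 0.033, 0.941, 0.004]
ft_force: [0.4, 0.2, -1.1]
gripper_width: 15.4
grasp_force: 78.7
```

Run:
```python
from h import *
p,r,s=cur();print(p.round(1),(Rt(-.03,.55).inv()*r).as_rotvec().round(3),s["joint_pos"].round(2),s["gripper_width"])
rows([eyeto(0,46,56)],0)
```

```text
[547.3  -7.  196.3] [-0.007 -0.134  0.04 ] [-0.31  0.12  2.01  0.49  0.39 -2.21] 15.38958896318792
[{"tx":-0.1,"ty":-0.23,"tz":0.71,"ax":0.03,"ay":-0.36,"az":-0.41,"jaw":0}]
```

```bash
cat >> h.py <<'E'
HY=[-.22,-.135,-.05,.04,.12]
def eyeto(i,a,b,pitch=.75,et=(-57,0,-2.5)):
    q=Rt(HY[i],pitch);e=peg(i)+np.r_[-a*np.cos(YR),-a*np.sin(YR),b];return e-q.apply(et),q
E
python3 - <<'E'
from h import *
p,r,s=cur()
rows([eyeto(0,46,56)],0)
E
```

```text
[{"tx":-0.06,"ty":0.01,"tz":0.39,"ax":0.64,"ay":-0.34,"az":0.51,"jaw":0},{"tx":-0.04,"ty":0.04,"tz":0.39,"ax":0.64,"ay":-0.34,"az":0.51,"jaw":0}]
```

Request:
servo_tool --steps '[{"tx": 0,"ty": 0,"tz": 0.2,"ax": 0.32,"ay": -0.17,"az": 0.25,"jaw": 0},{"tx": -0.03,"ty": 0,"tz": 0.2,"ax": 0.32,"ay": -0.17,"az": 0.25,"jaw": 0},{"tx": -0.03,"ty": 0.02,"tz": 0.2,"ax": 0.32,"ay": -0.17,"az": 0.25,"jaw": 0},{"tx": -0.03,"ty": 0.03,"tz": 0.2,"ax": 0.32,"ay": -0.17,"az": 0.25,"jaw": 0},{"tx": 0,"ty": 0,"tz": 0,"ax": 0,"ay": 0,"az": 0,"jaw": 0},{"tx": 0,"ty": 0,"tz": 0,"ax": 0,"ay": 0,"az": 0,"jaw": 0}]'

```text
time_s: 19.73
tool_pos: [562.5, -7.1, 179.2]
eef_rot: [0.359, 0.096, 0.927, -0.038]
ft_force: [-0.7, -1.1, -0.1]
gripper_width: 15.1
grasp_force: 78.7
```

```bash
cat >> h.py <<'E'
def see(i,name,et=(-57,0,-2.5),cams=("side","top")):
    p,r,s=cur();P,Q=eyeto(i,46,56);e=p+r.apply(et)
    x=e-peg(i);a=-(x[0]*np.cos(YR)+x[1]*np.sin(YR));l=-x[0]*np.sin(YR)+x[1]*np.cos(YR)
    print("pose err",(P-p).round(1),"rot",(Q.inv()*r).as_rotvec().round(3),"eye a,l,b",a.round(1),l.round(1),x[2].round(1),"w",round(s["gripper_width"],1),s["joint_pos"].round(2),"t",s["time_s"])
    out=[]
    for c in cams:
        q=capture(c);u=proj(q,e).astype(int);im=q["color"].copy()
        for X,col in((e,(0,0,255)),(peg(i),(255,0,0)),(peg(i)+[-29*np.cos(YR),-29*np.sin(YR),34],(0,255,0))):
            v=proj(q,X).round().astype(int);im[v[1],v[0]]=col
        out.append(cv2.resize(im[max(0,u[1]-40):u[1]+65,u[0]-60:u[0]+60],(400,350),interpolation=0))
    cv2.imwrite(f"pics/{name}.png",np.hstack(out))
E
python3 - <<'E'
from h import *
see(0,"h2");rows([eyeto(0,15,18)],0,lin=10)
E
```

```text
pose err [2.2 0.3 1.1] rot [-0.008  0.01  -0.011] eye a,l,b 47.7 0.1 54.5 w 15.1 [-0.23  0.18  2.02  0.06  0.2  -1.64] t 19.7333
[{"tx":0.01,"ty":0.03,"tz":0.33,"ax":0.01,"ay":-0.02,"az":0.02,"jaw":0},{"tx":0.01,"ty":0.03,"tz":0.33,"ax":0.01,"ay":-0.02,"az":0.02,"jaw":0},{"tx":0.01,"ty":0.03,"tz":0.33,"ax":0.01,"ay":-0.02,"az":0.02,"jaw":0},{"tx":0.01,"ty":0.04,"tz":0.33,"ax":0.01,"ay":-0.02,"az":0.02,"jaw":0},{"tx":0.02,"ty":0.03,"tz":0.34,"ax":0.01,"ay":-0.02,"az":0.02,"jaw":0}]
```

View pics/h2.png

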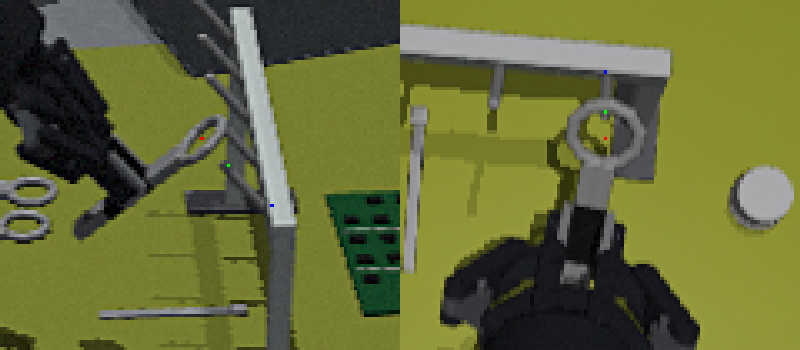

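Ring centre is about 3 mm ahead of the prediction, and it lines up with the peg tip (605,113 in the right panel). I slide it down the peg.

Request:
servo_tool --steps '[{"tx": 0.01,"ty": 0.03,"tz": 0.33,"ax": 0,"ay": 0,"az": 0,"jaw": 0},{"tx": 0.01,"ty": 0.03,"tz": 0.33,"ax": 0,"ay": 0,"az": 0,"jaw": 0},{"tx": 0.01,"ty": 0.03,"tz": 0.33,"ax": 0,"ay": 0,"az": 0,"jaw": 0},{"tx": 0.01,"ty": 0.03,"tz": 0.33,"ax": 0,"ay": 0,"az": 0,"jaw": 0},{"tx": 0.02,"ty": 0.03,"tz": 0.3,"ax": 0,"ay": 0,"az": 0,"jaw": 0},{"tx": 0,"ty": 0,"tz": 0,"ax": 0,"ay": 0,"az": 0,"jaw": 0},{"tx": 0,"ty": 0,"tz": 0,"ax": 0,"ay": 0,"az": 0,"jaw": 0}]'

```text
time_s: 20.42
tool_pos: [594.6, -10.1, 142.9]
eef_rot: [0.36, 0.097, 0.927, -0.039]
ft_force: [0.4, -0.4, 1.1]
gripper_width: 14.9
grasp_force: 78.7
```

Run:
```python
from h import *
see(0,"h3");print(cur()[2]["ft_force"].round(1))
```

```text
pose err [-29.9   3.3  37.4] rot [-0.006  0.009 -0.01 ] eye a,l,b 15.4 0.1 18.2 w 14.9 [-0.21  0.31  1.97  0.02  0.12 -1.59] t 20.4167
[-0.   0.3 -0.7]
```

View pics/h3.png

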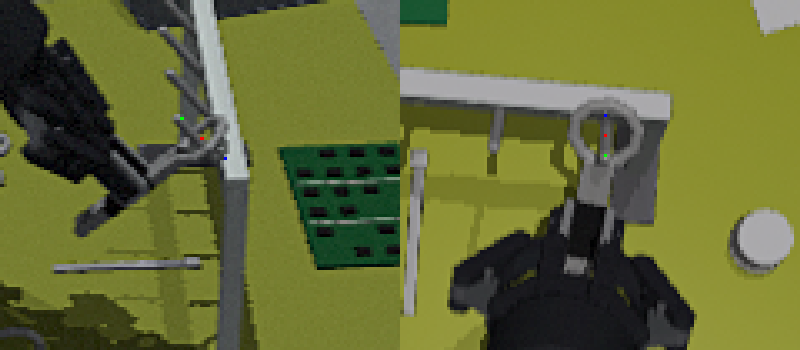

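The peg (605,135 in the right panel) is through the ring. I lower a little, release and back out.

Request:
servo_tool --steps '[{"tx": 0.09,"ty": 0,"tz": 0.1,"ax": 0,"ay": 0,"az": 0,"jaw": 0},{"tx": 0.09,"ty": 0,"tz": 0.1,"ax": 0,"ay": 0,"az": 0,"jaw": 0},{"tx": 0,"ty": 0,"tz": 0,"ax": 0,"ay": 0,"az": 0,"jaw": 0.4},{"tx": 0,"ty": 0,"tz": 0,"ax": 0,"ay": 0,"az": 0,"jaw": 0.4},{"tx": 0,"ty": 0,"tz": 0,"ax": 0,"ay": 0,"az": 0,"jaw": 0.4},{"tx": 0,"ty": 0,"tz": 0,"ax": 0,"ay": 0,"az": 0,"jaw": 0.4},{"tx": 0,"ty": 0,"tz": -0.5,"ax": 0,"ay": 0,"az": 0,"jaw": 0.4},{"tx": 0,"ty": 0,"tz": -0.8,"ax": 0,"ay": 0,"az": 0,"jaw": 0.4},{"tx": 0,"ty": 0,"tz": -0.8,"ax": 0,"ay": 0,"az": 0,"jaw": 0.4},{"tx": 0,"ty": 0,"tz": -0.8,"ax": 0,"ay": 0,"az": 0,"jaw": 0.4},{"tx": 0,"ty": 0,"tz": -0.8,"ax": 0,"ay": 0,"az": 0,"jaw": 0.4}]'

```text
time_s: 21.43
tool_pos: [520.7, 5.9, 217.8]
eef_rot: [0.36, 0.097, 0.927, -0.039]
ft_force: [0.5, 0.3, -1.0]
gripper_width: 33.9
grasp_force: 0.0
```

Run:
```python
from h import *
p,r,s=cur();print(p,s["joint_pos"].round(2),s["time_s"])
sd=capture("side");t=capture("top");w=capture("wrist")
for q in(t,sd,w):
  print();[print(g) for g in gfit(q) if g["L"]<150]
a=cv2.resize(sd["color"][190:330,230:390],(400,350),interpolation=2);b=cv2.resize(t["color"][150:290,180:340+20],(400,350),interpolation=2)
cv2.imwrite("pics/h4.png",np.hstack([a,b]))
```

```text
[520.70083421   5.92798945 217.76139269] [-0.21  0.03  2.07  0.01  0.3  -1.58] 21.4333

{'conf': 0.82, 'o': array([448.3, 213. ]), 'eye': array([510.7, 231.1]), 'yaw': 0.283, 'L': 129, 'W': 37}
{'conf': 0.76, 'o': array([642.3, -19.2]), 'eye': array([705.9, -32.5]), 'yaw': -0.206, 'L': 48, 'W': 39}
{'conf': 0.57, 'o': array([457.8, 293.5]), 'eye': array([521.8, 281.7]), 'yaw': -0.182, 'L': 131, 'W': 34}
{'conf': 0.51, 'o': array([489.8,  12. ]), 'eye': array([553.1,  -2.9]), 'yaw': -0.231, 'L': 46, 'W': 34}

{'conf': 0.78, 'o': array([446.9, 210.2]), 'eye': array([509.1, 229.3]), 'yaw': 0.299, 'L': 129, 'W': 39}
{'conf': 0.69, 'o': array([449.5,  21.2]), 'eye': array([513.7,  11.1]), 'yaw': -0.156, 'L': 124, 'W': 28}
{'conf': 0.68, 'o': array([458.2, 289.6]), 'eye': array([522.5, 280.1]), 'yaw': -0.146, 'L': 131, 'W': 37}
{'conf': 0.55, 'o': array([581. ,  95.4]), 'eye': array([645.9,  90.6]), 'yaw': -0.075, 'L': 91, 'W': 11}

{'conf': 0.6, 'o': array([522.6, -14.3]), 'eye': array([536.1,  49.3]), 'yaw': 1.361, 'L': 40, 'W': 15}
```

View pics/h4.png

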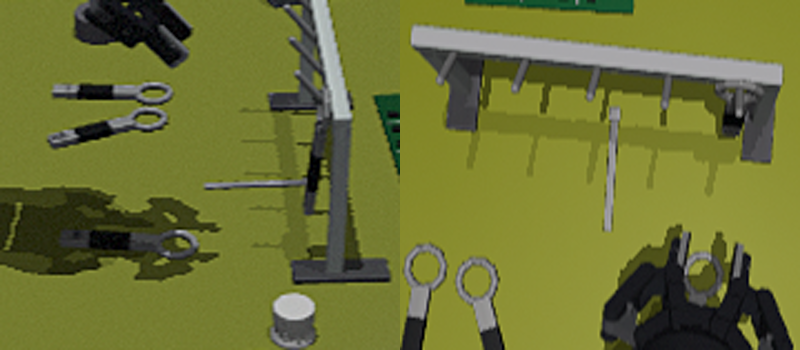

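Gauge D hangs on peg 0 (crop left: handle at 315,165). Next is gauge C, for peg 1.

Run:
```python
from h import *
rows([(np.array([450,24,160.]),Rt(-.18))],.5)
```

```text
[{"tx":0.39,"ty":0.01,"tz":-0.04,"ax":-0.02,"ay":0.92,"az":-0.03,"jaw":0.5},{"tx":0.39,"ty":0.02,"tz":0,"ax":-0.02,"ay":0.92,"az":-0.03,"jaw":0.5},{"tx":0.38,"ty":0.02,"tz":0.04,"ax":-0.02,"ay":0.92,"az":-0.03,"jaw":0.5},{"tx":0.38,"ty":0.02,"tz":0.07,"ax":-0.02,"ay":0.92,"az":-0.03,"jaw":0.5},{"tx":0.37,"ty":0.02,"tz":0.1,"ax":-0.02,"ay":0.92,"az":-0.03,"jaw":0.5},{"tx":0.36,"ty":0.02,"tz":0.14,"ax":-0.02,"ay":0.92,"az":-0.03,"jaw":0.5},{"tx":0.35,"ty":0.01,"tz":0.17,"ax":-0.02,"ay":0.92,"az":-0.03,"jaw":0.5},{"tx":0.33,"ty":0.02,"tz":0.2,"ax":-0.02,"ay":0.92,"az":-0.03,"jaw":0.5}]
```

Request:
servo_tool --steps '[{"tx": 0.39,"ty": 0.01,"tz": -0.04,"ax": -0.02,"ay": 0.92,"az": -0.03,"jaw": 0.5},{"tx": 0.39,"ty": 0.02,"tz": 0,"ax": -0.02,"ay": 0.92,"az": -0.03,"jaw": 0.5},{"tx": 0.38,"ty": 0.02,"tz": 0.04,"ax": -0.02,"ay": 0.92,"az": -0.03,"jaw": 0.5},{"tx": 0.38,"ty": 0.02,"tz": 0.07,"ax": -0.02,"ay": 0.92,"az": -0.03,"jaw": 0.5},{"tx": 0.37,"ty": 0.02,"tz": 0.1,"ax": -0.02,"ay": 0.92,"az": -0.03,"jaw": 0.5},{"tx": 0.36,"ty": 0.02,"tz": 0.14,"ax": -0.02,"ay": 0.92,"az": -0.03,"jaw": 0.5},{"tx": 0.35,"ty": 0.01,"tz": 0.17,"ax": -0.02,"ay": 0.92,"az": -0.03,"jaw": 0.5},{"tx": 0.33,"ty": 0.02,"tz": 0.2,"ax": -0.02,"ay": 0.92,"az": -0.03,"jaw": 0.5},{"tx": 0,"ty": 0,"tz": 0,"ax": 0,"ay": 0,"az": 0,"jaw": 0.5},{"tx": 0,"ty": 0,"tz": 0,"ax": 0,"ay": 0,"az": 0,"jaw": 0.5}]'

```text
time_s: 22.57
tool_pos: [450.1, 24.0, 159.8]
eef_rot: [0.003, 0.091, 0.996, 0.001]
ft_force: [0.2, -0.3, 0.1]
gripper_width: 42.5
grasp_force: 0.0
```

```bash
cat >> h.py <<'E'
def target(near,jaw=.5):
    p,r,s=cur();print(p.round(1),s["joint_pos"].round(2),s["time_s"])
    w=capture("wrist");G=gfit(w,.2);[print(g) for g in G if g["L"]<160]
    print([(onz(w,r["uv"],0)[:2].round(1),round(r["conf"],2)) for r in pinpoint(w,"gauge0")])
    G=[g for g in G if 110<g["L"]<150];g=min(G,key=lambda g:np.linalg.norm(g["o"]-near))
    print("using",g);rows([gpose(g["o"],g["yaw"],60),gpose(g["o"],g["yaw"],12)],jaw,lin=36)
E
python3 - <<'E'
from h import *
target((448,24))
E
```

```text
[450.1  24.  159.8] [-0.21  0.22  1.82  0.    1.1  -1.6 ] 22.5667
{'conf': 0.92, 'o': array([449.3,  24. ]), 'eye': array([512.4,   8.8]), 'yaw': -0.236, 'L': 130, 'W': 37}
{'conf': 0.72, 'o': array([448.2, 213. ]), 'eye': array([510.4, 231.9]), 'yaw': 0.294, 'L': 131, 'W': 38}
{'conf': 0.58, 'o': array([502.9, 265.9]), 'eye': array([567.8, 269.2]), 'yaw': 0.051, 'L': 38, 'W': 14}
[(array([448.6,  24.2]), 0.68), (array([447.9, 213.1]), 0.58)]
using {'conf': 0.92, 'o': array([449.3,  24. ]), 'eye': array([512.4,   8.8]), 'yaw': -0.236, 'L': 130, 'W': 37}
[{"tx":-0.08,"ty":-0.01,"tz":1.12,"ax":0.01,"ay":0.02,"az":0.18,"jaw":0.5},{"tx":-0.08,"ty":-0.01,"tz":1.12,"ax":0.01,"ay":0.02,"az":0.18,"jaw":0.5},{"tx":-0.08,"ty":-0.01,"tz":1.13,"ax":0.01,"ay":0.02,"az":0.18,"jaw":0.5},{"tx":0,"ty":0,"tz":0.8,"ax":0,"ay":0,"az":0,"jaw":0.5},{"tx":0,"ty":0,"tz":0.8,"ax":0,"ay":0,"az":0,"jaw":0.5}]
```

Request:
servo_tool --steps '[{"tx": -0.08,"ty": -0.01,"tz": 0.9,"ax": 0.01,"ay": 0.02,"az": 0.18,"jaw": 0.5},{"tx": -0.08,"ty": -0.01,"tz": 0.9,"ax": 0.01,"ay": 0.02,"az": 0.18,"jaw": 0.5},{"tx": -0.08,"ty": -0.01,"tz": 0.9,"ax": 0.01,"ay": 0.02,"az": 0.18,"jaw": 0.5},{"tx": 0,"ty": 0,"tz": 0.9,"ax": 0,"ay": 0,"az": 0,"jaw": 0.5},{"tx": 0,"ty": 0,"tz": 0.9,"ax": 0,"ay": 0,"az": 0,"jaw": 0.5},{"tx": 0,"ty": 0,"tz": 0.4,"ax": 0,"ay": 0,"az": 0,"jaw": 0.5},{"tx": 0,"ty": 0,"tz": 0.35,"ax": 0,"ay": 0,"az": 0,"jaw": 0.5},{"tx": 0,"ty": 0,"tz": 0,"ax": 0,"ay": 0,"az": 0,"jaw": 0.5}]'

```text
time_s: 23.38
tool_pos: [455.8, 22.2, 2.2]
eef_rot: [-0.001, 0.117, 0.993, 0.0]
ft_force: [-0.4, 0.5, -0.2]
gripper_width: 42.8
grasp_force: 0.0
```

Request:
servo_tool --steps '[{"tx": 0,"ty": 0,"tz": 0,"ax": 0,"ay": 0,"az": 0,"jaw": 0},{"tx": 0,"ty": 0,"tz": 0,"ax": 0,"ay": 0,"az": 0,"jaw": 0},{"tx": 0,"ty": 0,"tz": 0,"ax": 0,"ay": 0,"az": 0,"jaw": 0},{"tx": 0,"ty": 0,"tz": 0,"ax": 0,"ay": 0,"az": 0,"jaw": 0},{"tx": 0,"ty": 0,"tz": 0,"ax": 0,"ay": 0,"az": 0,"jaw": 0}]'

```text
time_s: 23.8
tool_pos: [457.4, 22.0, 4.8]
eef_rot: [0.001, 0.117, 0.993, 0.0]
ft_force: [-1.5, 0.6, 5.7]
gripper_width: 14.6
grasp_force: 78.3
```

Run:
```python
from h import *
p,r,s=cur();print(p,s["gripper_width"],s["grasp_force"])
ET=(-59,0,-2.5);rows([(p+[0,0,120],r),eyeto(1,46,56,.72,ET)],0)
```

```text
[457.38599736  21.99066702   4.82363754] 14.583544106376774 78.31769227981567
[{"tx":0,"ty":0,"tz":-1,"ax":0,"ay":0,"az":0,"jaw":0},{"tx":0,"ty":0,"tz":-1,"ax":0,"ay":0,"az":0,"jaw":0},{"tx":0,"ty":0,"tz":-1,"ax":0,"ay":0,"az":0,"jaw":0},{"tx":-0.01,"ty":0,"tz":-1,"ax":0,"ay":0,"az":0,"jaw":0},{"tx":-0.42,"ty":0.22,"tz":-0.23,"ax":-0.04,"ay":-0.9,"az":-0.12,"jaw":0},{"tx":-0.44,"ty":0.22,"tz":-0.19,"ax":-0.04,"ay":-0.9,"az":-0.12,"jaw":0},{"tx":-0.46,"ty":0.21,"tz":-0.15,"ax":-0.04,"ay":-0.9,"az":-0.12,"jaw":0},{"tx":-0.47,"ty":0.21,"tz":-0.11,"ax":-0.04,"ay":-0.9,"az":-0.12,"jaw":0},{"tx":-0.48,"ty":0.2,"tz":-0.06,"ax":-0.04,"ay":-0.9,"az":-0.12,"jaw":0},{"tx":-0.49,"ty":0.19,"tz":-0.02,"ax":-0.04,"ay":-0.9,"az":-0.12,"jaw":0},{"tx":-0.49,"ty":0.19,"tz":0.02,"ax":-0.04,"ay":-0.9,"az":-0.12,"jaw":0},{"tx":-0.48,"ty":0.18,"tz":0.07,"ax":-0.04,"ay":-0.9,"az":-0.12,"jaw":0}]
```

Request:
servo_tool --steps '[{"tx": 0,"ty": 0,"tz": -1,"ax": 0,"ay": 0,"az": 0,"jaw": 0},{"tx": 0,"ty": 0,"tz": -1,"ax": 0,"ay": 0,"az": 0,"jaw": 0},{"tx": 0,"ty": 0,"tz": -1,"ax": 0,"ay": 0,"az": 0,"jaw": 0},{"tx": -0.01,"ty": 0,"tz": -1,"ax": 0,"ay": 0,"az": 0,"jaw": 0},{"tx": -0.42,"ty": 0.22,"tz": -0.23,"ax": -0.04,"ay": -0.9,"az": -0.12,"jaw": 0},{"tx": -0.44,"ty": 0.22,"tz": -0.19,"ax": -0.04,"ay": -0.9,"az": -0.12,"jaw": 0},{"tx": -0.46,"ty": 0.21,"tz": -0.15,"ax": -0.04,"ay": -0.9,"az": -0.12,"jaw": 0},{"tx": -0.47,"ty": 0.21,"tz": -0.11,"ax": -0.04,"ay": -0.9,"az": -0.12,"jaw": 0},{"tx": -0.48,"ty": 0.2,"tz": -0.06,"ax": -0.04,"ay": -0.9,"az": -0.12,"jaw": 0},{"tx": -0.49,"ty": 0.19,"tz": -0.02,"ax": -0.04,"ay": -0.9,"az": -0.12,"jaw": 0},{"tx": -0.49,"ty": 0.19,"tz": 0.02,"ax": -0.04,"ay": -0.9,"az": -0.12,"jaw": 0},{"tx": -0.48,"ty": 0.18,"tz": 0.07,"ax": -0.04,"ay": -0.9,"az": -0.12,"jaw": 0}]'

```text
time_s: 24.8
tool_pos: [567.5, 50.3, 180.7]
eef_rot: [0.354, 0.063, 0.933, -0.025]
ft_force: [0.8, -0.9, -0.4]
gripper_width: 14.6
grasp_force: 78.6
```

Request:
servo_tool --steps '[{"tx": 0,"ty": 0,"tz": 0,"ax": 0,"ay": 0,"az": 0,"jaw": 0},{"tx": 0,"ty": 0,"tz": 0,"ax": 0,"ay": 0,"az": 0,"jaw": 0},{"tx": 0,"ty": 0,"tz": 0,"ax": 0,"ay": 0,"az": 0,"jaw": 0}]'

```text
time_s: 25.05
tool_pos: [566.6, 49.7, 179.1]
eef_rot: [0.35, 0.063, 0.934, -0.026]
ft_force: [-0.2, -0.5, -0.5]
gripper_width: 14.4
grasp_force: 78.6
```

```bash
cat >> h.py <<'E'
from itertools import product
def ringcheck(i,et=(-59,0,-2.5)):
    """compare predicted gauge silhouette with what the networks see in side and top"""
    p,r,s=cur();e=p+r.apply(et)
    for c in("top","side"):
        q=capture(c);m=[o for o in outline_of(q,"gauge0") if o["conf"]>.15]
        u=proj(q,e);tipE=proj(q,e+r.apply([-21.5,0,0]));tipH=proj(q,e+r.apply([110,0,0]))
        best=None
        for o in m:
            v,x=np.nonzero(o["mask"]);
            if len(x)==0: continue
            d=np.hypot(x-u[0],v-u[1]).min()
            if d<14 and (best is None or o["conf"]>best[0]): best=(o["conf"],o["box"])
        exp=np.array([tipE,tipH]);print(c,"eye px",u.round(),"expected tips",exp.round().tolist(),"seen",best and (round(best[0],2),best[1]),"eyes",[x["uv"] for x in pinpoint(q,"gauge0_eye") if np.hypot(*(np.array(x["uv"])-u))<25])
def state(i,et=(-59,0,-2.5),P=.72):
    p,r,s=cur();e=p+r.apply(et);x=e-peg(i);a=-(x[0]*np.cos(YR)+x[1]*np.sin(YR));l=-x[0]*np.sin(YR)+x[1]*np.cos(YR)
    print("eye a,l,b",a.round(1),l.round(1),x[2].round(1),"rot",(Rt(HY[i],P).inv()*r).as_rotvec().round(3),"w",round(s["gripper_width"],1),s["grasp_force"].__round__(1),s["joint_pos"].round(2),s["time_s"])
E
python3 - <<'E'
from h import *
ET=(-59,0,-2.5);state(1);ringcheck(1);rows([eyeto(1,14,18,.72,ET)],0,lin=10)
E
```

```text
eye a,l,b 46.4 -0.2 54.8 rot [ 0.004  0.002 -0.001] w 14.4 78.6 [-0.11  0.2   1.98 -0.09  0.24 -1.47] 25.05
top eye px [297. 198.] expected tips [[298.0, 187.0], [293.0, 249.0]] seen (0.96, [286.0, 185.6, 24.1, 57.6]) eyes [[299.1, 183.0]]
side eye px [340. 197.] expected tips [[348.0, 191.0], [303.0, 225.0]] seen (0.6, [304.6, 193.0, 42.2, 34.4]) eyes []
[{"tx":0,"ty":0.01,"tz":0.33,"ax":-0.01,"ay":0,"az":0,"jaw":0},{"tx":0,"ty":0.01,"tz":0.32,"ax":-0.01,"ay":0,"az":0,"jaw":0},{"tx":0,"ty":0.01,"tz":0.33,"ax":-0.01,"ay":0,"az":0,"jaw":0},{"tx":0,"ty":0.01,"tz":0.32,"ax":-0.01,"ay":0,"az":0,"jaw":0},{"tx":0,"ty":0.01,"tz":0.33,"ax":-0.01,"ay":0,"az":0,"jaw":0}]
```

Request:
servo_tool --steps '[{"tx": 0,"ty": 0.01,"tz": 0.33,"ax": 0,"ay": 0,"az": 0,"jaw": 0},{"tx": 0,"ty": 0.01,"tz": 0.33,"ax": 0,"ay": 0,"az": 0,"jaw": 0},{"tx": 0,"ty": 0.01,"tz": 0.33,"ax": 0,"ay": 0,"az": 0,"jaw": 0},{"tx": 0,"ty": 0.01,"tz": 0.33,"ax": 0,"ay": 0,"az": 0,"jaw": 0},{"tx": 0,"ty": 0.01,"tz": 0.32,"ax": 0,"ay": 0,"az": 0,"jaw": 0},{"tx": 0.09,"ty": 0,"tz": 0.1,"ax": 0,"ay": 0,"az": 0,"jaw": 0},{"tx": 0.09,"ty": 0,"tz": 0.1,"ax": 0,"ay": 0,"az": 0,"jaw": 0},{"tx": 0,"ty": 0,"tz": 0,"ax": 0,"ay": 0,"az": 0,"jaw": 0},{"tx": 0,"ty": 0,"tz": 0,"ax": 0,"ay": 0,"az": 0,"jaw": 0}]'

```text
time_s: 26.1
tool_pos: [598.8, 46.9, 133.7]
eef_rot: [0.351, 0.063, 0.934, -0.026]
ft_force: [-1.4, 0.6, -1.1]
gripper_width: 14.2
grasp_force: 78.6
```

Run:
```python
from h import *
state(1);ringcheck(1)
```

```text
eye a,l,b 14.2 0.1 9.4 rot [ 0.003  0.001 -0.001] w 14.2 78.6 [-0.11  0.34  1.94 -0.15  0.14 -1.4 ] 26.1
top eye px [299. 186.] expected tips [[300.0, 175.0], [295.0, 235.0]] seen (0.8, [286.5, 175.4, 26.2, 53.1]) eyes []
side eye px [354. 214.] expected tips [[361.0, 209.0], [317.0, 241.0]] seen (0.57, [314.5, 211.3, 46.7, 34.0]) eyes []
```

Request:
servo_tool --steps '[{"tx": 0,"ty": 0,"tz": 0,"ax": 0,"ay": 0,"az": 0,"jaw": 0.4},{"tx": 0,"ty": 0,"tz": 0,"ax": 0,"ay": 0,"az": 0,"jaw": 0.4},{"tx": 0,"ty": 0,"tz": 0,"ax": 0,"ay": 0,"az": 0,"jaw": 0.4},{"tx": 0,"ty": 0,"tz": 0,"ax": 0,"ay": 0,"az": 0,"jaw": 0.4},{"tx": 0,"ty": 0,"tz": -0.5,"ax": 0,"ay": 0,"az": 0,"jaw": 0.4},{"tx": 0,"ty": 0,"tz": -0.8,"ax": 0,"ay": 0,"az": 0,"jaw": 0.4},{"tx": 0,"ty": 0,"tz": -0.8,"ax": 0,"ay": 0,"az": 0,"jaw": 0.4},{"tx": 0,"ty": 0,"tz": -0.8,"ax": 0,"ay": 0,"az": 0,"jaw": 0.4},{"tx": 0,"ty": 0,"tz": -0.8,"ax": 0,"ay": 0,"az": 0,"jaw": 0.4}]'

```text
time_s: 27.15
tool_pos: [525.8, 57.2, 217.9]
eef_rot: [0.351, 0.063, 0.934, -0.026]
ft_force: [1.1, 0.3, 0.7]
gripper_width: 34.1
grasp_force: 0.0
```

Run:
```python
from h import *
sd=capture("side");t=capture("top")
for q in(t,sd):
  print();[print(g) for g in gfit(q) if g["L"]<150]
a=cv2.resize(sd["color"][190:330,230:390],(400,350),interpolation=2);b=cv2.resize(t["color"][150:290,180:340+20],(400,350),interpolation=2)
cv2.imwrite("pics/h5.png",np.hstack([a,b]))
rows([(np.array([450,213,160.]),Rt(.28))],.5)
```

```text
{'conf': 0.83, 'o': array([460.1, 293. ]), 'eye': array([523.9, 280.5]), 'yaw': -0.193, 'L': 128, 'W': 36}
{'conf': 0.82, 'o': array([447.5, 213.5]), 'eye': array([509.2, 233.8]), 'yaw': 0.317, 'L': 128, 'W': 36}
{'conf': 0.72, 'o': array([643.6, -18.5]), 'eye': array([705.3, -39. ]), 'yaw': -0.321, 'L': 52, 'W': 40}
{'conf': 0.61, 'o': array([650.2,  36.9]), 'eye': array([715. ,  42.7]), 'yaw': 0.09, 'L': 51, 'W': 44}

{'conf': 0.68, 'o': array([486.5, 222.7]), 'eye': array([424.8, 202.3]), 'yaw': -2.822, 'L': 127, 'W': 35}
{'conf': 0.52, 'o': array([456.8, 289.5]), 'eye': array([520.7, 277.5]), 'yaw': -0.186, 'L': 123, 'W': 30}
[{"tx":0.41,"ty":0.53,"tz":-0.08,"ax":-0.17,"ay":0.79,"az":-0.44,"jaw":0.5},{"tx":0.39,"ty":0.55,"tz":-0.04,"ax":-0.17,"ay":0.79,"az":-0.44,"jaw":0.5},{"tx":0.37,"ty":0.57,"tz":0,"ax":-0.17,"ay":0.79,"az":-0.44,"jaw":0.5},{"tx":0.34,"ty":0.59,"tz":0.04,"ax":-0.17,"ay":0.79,"az":-0.44,"jaw":0.5},{"tx":0.31,"ty":0.6,"tz":0.07,"ax":-0.17,"ay":0.79,"az":-0.44,"jaw":0.5},{"tx":0.28,"ty":0.61,"tz":0.11,"ax":-0.17,"ay":0.79,"az":-0.44,"jaw":0.5},{"tx":0.24,"ty":0.62,"tz":0.14,"ax":-0.17,"ay":0.79,"az":-0.44,"jaw":0.5},{"tx":0.2,"ty":0.63,"tz":0.17,"ax":-0.17,"ay":0.79,"az":-0.44,"jaw":0.5},{"tx":0.15,"ty":0.63,"tz":0.19,"ax":-0.17,"ay":0.79,"az":-0.44,"jaw":0.5}]
```

View pics/h5.png

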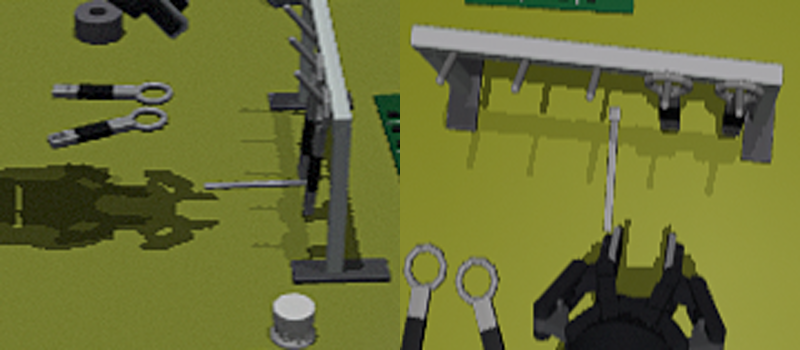

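Two gauges hang (crop right: 668,85 and 737,95). Next is gauge A, for peg 3.

Request:
servo_tool --steps '[{"tx": 0.41,"ty": 0.53,"tz": -0.08,"ax": -0.17,"ay": 0.79,"az": -0.44,"jaw": 0.5},{"tx": 0.39,"ty": 0.55,"tz": -0.04,"ax": -0.17,"ay": 0.79,"az": -0.44,"jaw": 0.5},{"tx": 0.37,"ty": 0.57,"tz": 0,"ax": -0.17,"ay": 0.79,"az": -0.44,"jaw": 0.5},{"tx": 0.34,"ty": 0.59,"tz": 0.04,"ax": -0.17,"ay": 0.79,"az": -0.44,"jaw": 0.5},{"tx": 0.31,"ty": 0.6,"tz": 0.07,"ax": -0.17,"ay": 0.79,"az": -0.44,"jaw": 0.5},{"tx": 0.28,"ty": 0.61,"tz": 0.11,"ax": -0.17,"ay": 0.79,"az": -0.44,"jaw": 0.5},{"tx": 0.24,"ty": 0.62,"tz": 0.14,"ax": -0.17,"ay": 0.79,"az": -0.44,"jaw": 0.5},{"tx": 0.2,"ty": 0.63,"tz": 0.17,"ax": -0.17,"ay": 0.79,"az": -0.44,"jaw": 0.5},{"tx": 0.15,"ty": 0.63,"tz": 0.19,"ax": -0.17,"ay": 0.79,"az": -0.44,"jaw": 0.5},{"tx": 0,"ty": 0,"tz": 0,"ax": 0,"ay": 0,"az": 0,"jaw": 0.5},{"tx": 0,"ty": 0,"tz": 0,"ax": 0,"ay": 0,"az": 0,"jaw": 0.5}]'

```text
time_s: 28.27
tool_pos: [450.0, 213.3, 158.0]
eef_rot: [-0.002, -0.139, 0.99, -0.0]
ft_force: [1.4, -0.0, 0.2]
gripper_width: 42.6
grasp_force: 0.0
```

Run:
```python
from h import *
target((448,213))
```

```text
[450.  213.3 158. ] [ 0.21  0.33  1.68  0.    1.14 -1.64] 28.2667
{'conf': 0.94, 'o': array([448.1, 212.7]), 'eye': array([510.3, 231.3]), 'yaw': 0.29, 'L': 131, 'W': 38}
{'conf': 0.72, 'o': array([458.4, 292.2]), 'eye': array([521.3, 275.8]), 'yaw': -0.255, 'L': 130, 'W': 26}
{'conf': 0.59, 'o': array([740.1, -11.4]), 'eye': array([679. ,  10.7]), 'yaw': 2.794, 'L': 77, 'W': 25}
[(array([447.3, 214. ]), 0.94), (array([456.7, 292.6]), 0.69)]
using {'conf': 0.94, 'o': array([448.1, 212.7]), 'eye': array([510.3, 231.3]), 'yaw': 0.29, 'L': 131, 'W': 38}
[{"tx":-0.07,"ty":0.01,"tz":1.11,"ax":0,"ay":-0.01,"az":-0.04,"jaw":0.5},{"tx":-0.07,"ty":0.01,"tz":1.1,"ax":0,"ay":-0.01,"az":-0.04,"jaw":0.5},{"tx":-0.07,"ty":0,"tz":1.11,"ax":0,"ay":-0.01,"az":-0.04,"jaw":0.5},{"tx":0,"ty":0,"tz":0.8,"ax":0,"ay":0,"az":0,"jaw":0.5},{"tx":0,"ty":0,"tz":0.8,"ax":0,"ay":0,"az":0,"jaw":0.5}]
```

Down 155.5 mm, then grip.

Request:
servo_tool --steps '[{"tx": -0.07,"ty": 0.01,"tz": 0.9,"ax": 0,"ay": -0.01,"az": -0.04,"jaw": 0.5},{"tx": -0.07,"ty": 0.01,"tz": 0.9,"ax": 0,"ay": -0.01,"az": -0.04,"jaw": 0.5},{"tx": -0.07,"ty": 0,"tz": 0.9,"ax": 0,"ay": -0.01,"az": -0.04,"jaw": 0.5},{"tx": 0,"ty": 0,"tz": 0.9,"ax": 0,"ay": 0,"az": 0,"jaw": 0.5},{"tx": 0,"ty": 0,"tz": 0.85,"ax": 0,"ay": 0,"az": 0,"jaw": 0.5},{"tx": 0,"ty": 0,"tz": 0.4,"ax": 0,"ay": 0,"az": 0,"jaw": 0.5},{"tx": 0,"ty": 0,"tz": 0.3,"ax": 0,"ay": 0,"az": 0,"jaw": 0.5},{"tx": 0,"ty": 0,"tz": 0,"ax": 0,"ay": 0,"az": 0,"jaw": 0.5}]'

```text
time_s: 29.08
tool_pos: [454.9, 215.0, 4.3]
eef_rot: [-0.001, -0.145, 0.989, 0.0]
ft_force: [0.6, -0.9, 0.4]
gripper_width: 42.7
grasp_force: 0.0
```

Request:
servo_tool --steps '[{"tx": 0,"ty": 0,"tz": 0,"ax": 0,"ay": 0,"az": 0,"jaw": 0},{"tx": 0,"ty": 0,"tz": 0,"ax": 0,"ay": 0,"az": 0,"jaw": 0},{"tx": 0,"ty": 0,"tz": 0,"ax": 0,"ay": 0,"az": 0,"jaw": 0},{"tx": 0,"ty": 0,"tz": 0,"ax": 0,"ay": 0,"az": 0,"jaw": 0},{"tx": 0,"ty": 0,"tz": 0,"ax": 0,"ay": 0,"az": 0,"jaw": 0}]'

```text
time_s: 29.5
tool_pos: [456.2, 215.6, 6.8]
eef_rot: [0.001, -0.145, 0.989, 0.0]
ft_force: [-1.1, -0.9, 5.0]
gripper_width: 13.4
grasp_force: 78.3
```

Run:
```python
from h import *
p,r,s=cur();print(p,s["gripper_width"],s["grasp_force"])
ET=(-59,0,-2.5);rows([(p+[0,0,120],r),eyeto(3,46,56,.72,ET)],0)
```

```text
[456.24042223 215.61122362   6.8313922 ] 13.399859941076137 78.26236671768129
[{"tx":0,"ty":0,"tz":-1,"ax":0,"ay":0,"az":0,"jaw":0},{"tx":0,"ty":0,"tz":-1,"ax":0,"ay":0,"az":0,"jaw":0},{"tx":-0.01,"ty":0,"tz":-1,"ax":0,"ay":0,"az":0,"jaw":0},{"tx":0,"ty":0,"tz":-1,"ax":0,"ay":0,"az":0,"jaw":0},{"tx":-0.42,"ty":-0.36,"tz":-0.22,"ax":0.11,"ay":-0.89,"az":0.3,"jaw":0},{"tx":-0.45,"ty":-0.35,"tz":-0.18,"ax":0.11,"ay":-0.89,"az":0.3,"jaw":0},{"tx":-0.48,"ty":-0.34,"tz":-0.13,"ax":0.11,"ay":-0.89,"az":0.3,"jaw":0},{"tx":-0.5,"ty":-0.32,"tz":-0.09,"ax":0.11,"ay":-0.89,"az":0.3,"jaw":0},{"tx":-0.51,"ty":-0.31,"tz":-0.04,"ax":0.11,"ay":-0.89,"az":0.3,"jaw":0},{"tx":-0.52,"ty":-0.29,"tz":0.01,"ax":0.11,"ay":-0.89,"az":0.3,"jaw":0},{"tx":-0.53,"ty":-0.28,"tz":0.06,"ax":0.11,"ay":-0.89,"az":0.3,"jaw":0},{"tx":-0.52,"ty":-0.26,"tz":0.12,"ax":0.11,"ay":-0.89,"az":0.3,"jaw":0}]
```

Request:
servo_tool --steps '[{"tx": 0,"ty": 0,"tz": -1,"ax": 0,"ay": 0,"az": 0,"jaw": 0},{"tx": 0,"ty": 0,"tz": -1,"ax": 0,"ay": 0,"az": 0,"jaw": 0},{"tx": -0.01,"ty": 0,"tz": -1,"ax": 0,"ay": 0,"az": 0,"jaw": 0},{"tx": 0,"ty": 0,"tz": -1,"ax": 0,"ay": 0,"az": 0,"jaw": 0},{"tx": -0.42,"ty": -0.36,"tz": -0.22,"ax": 0.11,"ay": -0.89,"az": 0.3,"jaw": 0},{"tx": -0.45,"ty": -0.35,"tz": -0.18,"ax": 0.11,"ay": -0.89,"az": 0.3,"jaw": 0},{"tx": -0.48,"ty": -0.34,"tz": -0.13,"ax": 0.11,"ay": -0.89,"az": 0.3,"jaw": 0},{"tx": -0.5,"ty": -0.32,"tz": -0.09,"ax": 0.11,"ay": -0.89,"az": 0.3,"jaw": 0},{"tx": -0.51,"ty": -0.31,"tz": -0.04,"ax": 0.11,"ay": -0.89,"az": 0.3,"jaw": 0},{"tx": -0.52,"ty": -0.29,"tz": 0.01,"ax": 0.11,"ay": -0.89,"az": 0.3,"jaw": 0},{"tx": -0.53,"ty": -0.28,"tz": 0.06,"ax": 0.11,"ay": -0.89,"az": 0.3,"jaw": 0},{"tx": -0.52,"ty": -0.26,"tz": 0.12,"ax": 0.11,"ay": -0.89,"az": 0.3,"jaw": 0}]'

```text
time_s: 30.5
tool_pos: [578.6, 161.6, 180.4]
eef_rot: [0.353, -0.018, 0.935, 0.009]
ft_force: [0.2, -0.1, -0.6]
gripper_width: 13.4
grasp_force: 78.3
```

Request:
servo_tool --steps '[{"tx": 0,"ty": 0,"tz": 0,"ax": 0,"ay": 0,"az": 0,"jaw": 0},{"tx": 0,"ty": 0,"tz": 0,"ax": 0,"ay": 0,"az": 0,"jaw": 0},{"tx": 0,"ty": 0,"tz": 0,"ax": 0,"ay": 0,"az": 0,"jaw": 0}]'

```text
time_s: 30.75
tool_pos: [577.6, 162.1, 178.7]
eef_rot: [0.349, -0.019, 0.937, 0.008]
ft_force: [0.8, 0.0, -0.7]
gripper_width: 13.0
grasp_force: 78.3
```

Run:
```python
from h import *
ET=(-59,0,-2.5);state(3);ringcheck(3);rows([eyeto(3,14,18,.72,ET)],0,lin=10)
```

```text
eye a,l,b 46.5 0.2 54.2 rot [-0.003  0.006  0.   ] w 13.0 78.3 [ 0.09  0.26  1.9  -0.12  0.27 -1.42] 30.75
top eye px [228. 192.] expected tips [[226.0, 181.0], [236.0, 244.0]] seen (0.94, [218.7, 182.9, 21.9, 50.5]) eyes []
side eye px [336. 173.] expected tips [[343.0, 167.0], [302.0, 202.0]] seen (0.67, [302.8, 170.7, 39.8, 36.1]) eyes []
[{"tx":0,"ty":-0.03,"tz":0.32,"ax":0.01,"ay":-0.01,"az":0,"jaw":0},{"tx":0,"ty":-0.03,"tz":0.32,"ax":0.01,"ay":-0.01,"az":0,"jaw":0},{"tx":0,"ty":-0.03,"tz":0.32,"ax":0.01,"ay":-0.01,"az":0,"jaw":0},{"tx":-0.01,"ty":-0.03,"tz":0.33,"ax":0.01,"ay":-0.01,"az":0,"jaw":0},{"tx":0,"ty":-0.03,"tz":0.32,"ax":0.01,"ay":-0.01,"az":0,"jaw":0}]
```

Request:
servo_tool --steps '[{"tx": 0,"ty": -0.03,"tz": 0.32,"ax": 0,"ay": 0,"az": 0,"jaw": 0},{"tx": 0,"ty": -0.03,"tz": 0.32,"ax": 0,"ay": 0,"az": 0,"jaw": 0},{"tx": 0,"ty": -0.03,"tz": 0.32,"ax": 0,"ay": 0,"az": 0,"jaw": 0},{"tx": -0.01,"ty": -0.03,"tz": 0.32,"ax": 0,"ay": 0,"az": 0,"jaw": 0},{"tx": 0,"ty": -0.03,"tz": 0.2,"ax": 0,"ay": 0,"az": 0,"jaw": 0},{"tx": 0.09,"ty": 0,"tz": 0.1,"ax": 0,"ay": 0,"az": 0,"jaw": 0},{"tx": 0.09,"ty": 0,"tz": 0.1,"ax": 0,"ay": 0,"az": 0,"jaw": 0},{"tx": 0,"ty": 0,"tz": 0,"ax": 0,"ay": 0,"az": 0,"jaw": 0},{"tx": 0,"ty": 0,"tz": 0,"ax": 0,"ay": 0,"az": 0,"jaw": 0}]'

```text
time_s: 31.8
tool_pos: [607.1, 158.8, 136.8]
eef_rot: [0.35, -0.019, 0.937, 0.008]
ft_force: [-0.7, -0.2, 0.1]
gripper_width: 13.7
grasp_force: 78.3
```

Run:
```python
from h import *
ET=(-59,0,2.3);state(3,ET);ringcheck(3,ET)
```

```text
eye a,l,b 13.7 0.1 8.8 rot [-0.003  0.005  0.001] w 13.7 78.3 [ 0.08  0.38  1.86 -0.13  0.18 -1.42] 31.8
top eye px [234. 180.] expected tips [[233.0, 169.0], [242.0, 230.0]] seen (0.57, [226.6, 173.1, 17.9, 46.3]) eyes []
side eye px [349. 189.] expected tips [[356.0, 184.0], [315.0, 218.0]] seen (0.52, [315.6, 186.5, 38.9, 31.8]) eyes []
```

Request:
servo_tool --steps '[{"tx": 0,"ty": 0,"tz": 0,"ax": 0,"ay": 0,"az": 0,"jaw": 0.4},{"tx": 0,"ty": 0,"tz": 0,"ax": 0,"ay": 0,"az": 0,"jaw": 0.4},{"tx": 0,"ty": 0,"tz": 0,"ax": 0,"ay": 0,"az": 0,"jaw": 0.4},{"tx": 0,"ty": 0,"tz": 0,"ax": 0,"ay": 0,"az": 0,"jaw": 0.4},{"tx": 0,"ty": 0,"tz": -0.5,"ax": 0,"ay": 0,"az": 0,"jaw": 0.4},{"tx": 0,"ty": 0,"tz": -0.8,"ax": 0,"ay": 0,"az": 0,"jaw": 0.4},{"tx": 0,"ty": 0,"tz": -0.8,"ax": 0,"ay": 0,"az": 0,"jaw": 0.4},{"tx": 0,"ty": 0,"tz": -0.8,"ax": 0,"ay": 0,"az": 0,"jaw": 0.4},{"tx": 0,"ty": 0,"tz": -0.8,"ax": 0,"ay": 0,"az": 0,"jaw": 0.4}]'

```text
time_s: 32.85
tool_pos: [533.7, 155.5, 221.4]
eef_rot: [0.35, -0.019, 0.936, 0.008]
ft_force: [0.6, 0.2, 0.1]
gripper_width: 34.1
grasp_force: 0.0
```

Run:
```python
from h import *
sd=capture("side");t=capture("top")
for q in(t,sd):
  print();[print(g) for g in gfit(q) if g["L"]<150]
cv2.imwrite("pics/h6.png",np.hstack([sd["color"][140:320,230:390],t["color"][110:290,150:360]]))
rows([(np.array([452,292,160.]),Rt(-.2))],.5)
```

```text
{'conf': 0.64, 'o': array([645.9, -16.8]), 'eye': array([704.8, -44.3]), 'yaw': -0.438, 'L': 56, 'W': 43}
{'conf': 0.64, 'o': array([671.7, 164.6]), 'eye': array([722. , 205.8]), 'yaw': 0.686, 'L': 68, 'W': 32}
{'conf': 0.54, 'o': array([652. ,  33.8]), 'eye': array([715.3,  48.5]), 'yaw': 0.229, 'L': 53, 'W': 41}
{'conf': 0.5, 'o': array([458.4, 294.7]), 'eye': array([522.9, 286.2]), 'yaw': -0.13, 'L': 136, 'W': 35}

[{"tx":0.41,"ty":0.58,"tz":-0.02,"ax":0.11,"ay":0.89,"az":0.29,"jaw":0.5},{"tx":0.43,"ty":0.57,"tz":0.01,"ax":0.11,"ay":0.89,"az":0.29,"jaw":0.5},{"tx":0.44,"ty":0.56,"tz":0.04,"ax":0.11,"ay":0.89,"az":0.29,"jaw":0.5},{"tx":0.45,"ty":0.54,"tz":0.08,"ax":0.11,"ay":0.89,"az":0.29,"jaw":0.5},{"tx":0.46,"ty":0.53,"tz":0.11,"ax":0.11,"ay":0.89,"az":0.29,"jaw":0.5},{"tx":0.46,"ty":0.52,"tz":0.15,"ax":0.11,"ay":0.89,"az":0.29,"jaw":0.5},{"tx":0.46,"ty":0.51,"tz":0.18,"ax":0.11,"ay":0.89,"az":0.29,"jaw":0.5},{"tx":0.46,"ty":0.5,"tz":0.22,"ax":0.11,"ay":0.89,"az":0.29,"jaw":0.5}]
```

Request:
servo_tool --steps '[{"tx": 0.41,"ty": 0.58,"tz": -0.02,"ax": 0.11,"ay": 0.89,"az": 0.29,"jaw": 0.5},{"tx": 0.43,"ty": 0.57,"tz": 0.01,"ax": 0.11,"ay": 0.89,"az": 0.29,"jaw": 0.5},{"tx": 0.44,"ty": 0.56,"tz": 0.04,"ax": 0.11,"ay": 0.89,"az": 0.29,"jaw": 0.5},{"tx": 0.45,"ty": 0.54,"tz": 0.08,"ax": 0.11,"ay": 0.89,"az": 0.29,"jaw": 0.5},{"tx": 0.46,"ty": 0.53,"tz": 0.11,"ax": 0.11,"ay": 0.89,"az": 0.29,"jaw": 0.5},{"tx": 0.46,"ty": 0.52,"tz": 0.15,"ax": 0.11,"ay": 0.89,"az": 0.29,"jaw": 0.5},{"tx": 0.46,"ty": 0.51,"tz": 0.18,"ax": 0.11,"ay": 0.89,"az": 0.29,"jaw": 0.5},{"tx": 0.46,"ty": 0.5,"tz": 0.22,"ax": 0.11,"ay": 0.89,"az": 0.29,"jaw": 0.5},{"tx": 0,"ty": 0,"tz": 0,"ax": 0,"ay": 0,"az": 0,"jaw": 0.5},{"tx": 0,"ty": 0,"tz": 0,"ax": 0,"ay": 0,"az": 0,"jaw": 0.5}]'

```text
time_s: 33.88
tool_pos: [452.0, 291.8, 158.1]
eef_rot: [-0.001, 0.1, 0.995, -0.0]
ft_force: [-0.4, -0.1, -0.1]
gripper_width: 42.7
grasp_force: 0.0
```

Run:
```python
from h import *
target((458,293))
```

```text
[452.  291.8 158.1] [ 0.36  0.41  1.56  0.    1.17 -1.01] 33.8833
{'conf': 0.94, 'o': array([458.6, 292.8]), 'eye': array([522.6, 281.4]), 'yaw': -0.175, 'L': 131, 'W': 38}
[(array([455.5, 293.3]), 0.66)]
using {'conf': 0.94, 'o': array([458.6, 292.8]), 'eye': array([522.6, 281.4]), 'yaw': -0.175, 'L': 131, 'W': 38}
[{"tx":-0.16,"ty":0.03,"tz":1.11,"ax":0,"ay":0,"az":-0.09,"jaw":0.5},{"tx":-0.16,"ty":0.03,"tz":1.11,"ax":0,"ay":0,"az":-0.09,"jaw":0.5},{"tx":-0.16,"ty":0.03,"tz":1.11,"ax":0,"ay":0,"az":-0.09,"jaw":0.5},{"tx":0,"ty":0,"tz":0.8,"ax":0.01,"ay":0,"az":0,"jaw":0.5},{"tx":0.01,"ty":0,"tz":0.8,"ax":0.01,"ay":0,"az":0,"jaw":0.5}]
```

Request:
servo_tool --steps '[{"tx": -0.16,"ty": 0.03,"tz": 0.9,"ax": 0,"ay": 0,"az": -0.09,"jaw": 0.5},{"tx": -0.16,"ty": 0.03,"tz": 0.9,"ax": 0,"ay": 0,"az": -0.09,"jaw": 0.5},{"tx": -0.16,"ty": 0.03,"tz": 0.9,"ax": 0,"ay": 0,"az": -0.09,"jaw": 0.5},{"tx": 0,"ty": 0,"tz": 0.9,"ax": 0,"ay": 0,"az": 0,"jaw": 0.5},{"tx": 0,"ty": 0,"tz": 0.85,"ax": 0,"ay": 0,"az": 0,"jaw": 0.5},{"tx": 0,"ty": 0,"tz": 0.4,"ax": 0,"ay": 0,"az": 0,"jaw": 0.5},{"tx": 0,"ty": 0,"tz": 0.36,"ax": 0,"ay": 0,"az": 0,"jaw": 0.5},{"tx": 0,"ty": 0,"tz": 0,"ax": 0,"ay": 0,"az": 0,"jaw": 0.5}]'

```text
time_s: 34.7
tool_pos: [465.8, 291.5, 2.8]
eef_rot: [-0.001, 0.087, 0.996, 0.0]
ft_force: [-0.2, -0.4, -0.3]
gripper_width: 42.8
grasp_force: 0.0
```

Request:
servo_tool --steps '[{"tx": 0,"ty": 0,"tz": 0,"ax": 0,"ay": 0,"az": 0,"jaw": 0},{"tx": 0,"ty": 0,"tz": 0,"ax": 0,"ay": 0,"az": 0,"jaw": 0},{"tx": 0,"ty": 0,"tz": 0,"ax": 0,"ay": 0,"az": 0,"jaw": 0},{"tx": 0,"ty": 0,"tz": 0,"ax": 0,"ay": 0,"az": 0,"jaw": 0},{"tx": 0,"ty": 0,"tz": 0,"ax": 0,"ay": 0,"az": 0,"jaw": 0}]'

```text
time_s: 35.12
tool_pos: [467.1, 292.3, 5.6]
eef_rot: [0.001, 0.087, 0.996, 0.001]
ft_force: [-1.7, -0.8, 7.6]
gripper_width: 14.4
grasp_force: 78.2
```

Run:
```python
from h import *
p,r,s=cur();print(p,s["gripper_width"],s["grasp_force"])
ET=(-59,0,p[2]-4.5);rows([(p+[0,0,120],r),eyeto(4,46,56,.72,ET)],0)
```

```text
[467.13560975 292.31670174   5.57687588] 14.389522891414893 78.22520249756053
[{"tx":0,"ty":0,"tz":-1,"ax":0,"ay":0,"az":0,"jaw":0},{"tx":0,"ty":0,"tz":-1,"ax":0,"ay":0,"az":0,"jaw":0},{"tx":0,"ty":0.01,"tz":-1,"ax":0,"ay":0,"az":0,"jaw":0},{"tx":-0.01,"ty":0,"tz":-1,"ax":0,"ay":0,"az":0,"jaw":0},{"tx":-0.53,"ty":-0.22,"tz":-0.24,"ax":-0.13,"ay":-0.89,"az":-0.35,"jaw":0},{"tx":-0.54,"ty":-0.24,"tz":-0.19,"ax":-0.13,"ay":-0.89,"az":-0.35,"jaw":0},{"tx":-0.54,"ty":-0.25,"tz":-0.15,"ax":-0.13,"ay":-0.89,"az":-0.35,"jaw":0},{"tx":-0.54,"ty":-0.27,"tz":-0.1,"ax":-0.13,"ay":-0.89,"az":-0.35,"jaw":0},{"tx":-0.54,"ty":-0.29,"tz":-0.06,"ax":-0.13,"ay":-0.89,"az":-0.35,"jaw":0},{"tx":-0.54,"ty":-0.31,"tz":-0.02,"ax":-0.13,"ay":-0.89,"az":-0.35,"jaw":0},{"tx":-0.52,"ty":-0.33,"tz":0.03,"ax":-0.13,"ay":-0.89,"az":-0.35,"jaw":0},{"tx":-0.51,"ty":-0.34,"tz":0.07,"ax":-0.13,"ay":-0.89,"az":-0.35,"jaw":0}]
```

Request:
servo_tool --steps '[{"tx": 0,"ty": 0,"tz": -1,"ax": 0,"ay": 0,"az": 0,"jaw": 0},{"tx": 0,"ty": 0,"tz": -1,"ax": 0,"ay": 0,"az": 0,"jaw": 0},{"tx": 0,"ty": 0.01,"tz": -1,"ax": 0,"ay": 0,"az": 0,"jaw": 0},{"tx": -0.01,"ty": 0,"tz": -1,"ax": 0,"ay": 0,"az": 0,"jaw": 0},{"tx": -0.53,"ty": -0.22,"tz": -0.24,"ax": -0.13,"ay": -0.89,"az": -0.35,"jaw": 0},{"tx": -0.54,"ty": -0.24,"tz": -0.19,"ax": -0.13,"ay": -0.89,"az": -0.35,"jaw": 0},{"tx": -0.54,"ty": -0.25,"tz": -0.15,"ax": -0.13,"ay": -0.89,"az": -0.35,"jaw": 0},{"tx": -0.54,"ty": -0.27,"tz": -0.1,"ax": -0.13,"ay": -0.89,"az": -0.35,"jaw": 0},{"tx": -0.54,"ty": -0.29,"tz": -0.06,"ax": -0.13,"ay": -0.89,"az": -0.35,"jaw": 0},{"tx": -0.54,"ty": -0.31,"tz": -0.02,"ax": -0.13,"ay": -0.89,"az": -0.35,"jaw": 0},{"tx": -0.52,"ty": -0.33,"tz": 0.03,"ax": -0.13,"ay": -0.89,"az": -0.35,"jaw": 0},{"tx": -0.51,"ty": -0.34,"tz": 0.07,"ax": -0.13,"ay": -0.89,"az": -0.35,"jaw": 0}]'

```text
time_s: 36.12
tool_pos: [582.0, 217.5, 182.8]
eef_rot: [0.353, -0.056, 0.934, 0.021]
ft_force: [0.7, -0.1, -1.0]
gripper_width: 14.3
grasp_force: 78.4
```

Request:
servo_tool --steps '[{"tx": 0,"ty": 0,"tz": 0,"ax": 0,"ay": 0,"az": 0,"jaw": 0},{"tx": 0,"ty": 0,"tz": 0,"ax": 0,"ay": 0,"az": 0,"jaw": 0},{"tx": 0,"ty": 0,"tz": 0,"ax": 0,"ay": 0,"az": 0,"jaw": 0}]'

```text
time_s: 36.37
tool_pos: [581.3, 218.1, 181.2]
eef_rot: [0.35, -0.054, 0.935, 0.021]
ft_force: [0.5, 0.4, -0.5]
gripper_width: 14.1
grasp_force: 78.4
```

Run:
```python
from h import *
ET=(-59,0,1.1);state(4,ET);ringcheck(4,ET);rows([eyeto(4,14,18,.72,ET)],0,lin=10)
```

```text
eye a,l,b 46.5 -0.1 54.1 rot [0.001 0.004 0.003] w 14.1 78.4 [ 0.19  0.3   1.84 -0.17  0.29 -1.36] 36.3667
top eye px [193. 189.] expected tips [[190.0, 178.0], [208.0, 241.0]] seen (0.68, [183.2, 179.5, 22.3, 50.3]) eyes [[192.8, 191.1]]
side eye px [334. 162.] expected tips [[341.0, 156.0], [302.0, 191.0]] seen (0.61, [300.9, 159.7, 37.3, 37.0]) eyes [[334.4, 163.2]]
[{"tx":0,"ty":-0.05,"tz":0.32,"ax":0,"ay":-0.01,"az":0,"jaw":0},{"tx":0,"ty":-0.05,"tz":0.32,"ax":0,"ay":-0.01,"az":0,"jaw":0},{"tx":0,"ty":-0.05,"tz":0.32,"ax":0,"ay":-0.01,"az":0,"jaw":0},{"tx":-0.01,"ty":-0.04,"tz":0.32,"ax":0,"ay":-0.01,"az":0,"jaw":0},{"tx":0,"ty":-0.05,"tz":0.32,"ax":0,"ay":-0.01,"az":0,"jaw":0}]
```

Request:
servo_tool --steps '[{"tx": 0,"ty": -0.05,"tz": 0.32,"ax": 0,"ay": 0,"az": 0,"jaw": 0},{"tx": 0,"ty": -0.05,"tz": 0.32,"ax": 0,"ay": 0,"az": 0,"jaw": 0},{"tx": 0,"ty": -0.05,"tz": 0.32,"ax": 0,"ay": 0,"az": 0,"jaw": 0},{"tx": -0.01,"ty": -0.05,"tz": 0.32,"ax": 0,"ay": 0,"az": 0,"jaw": 0},{"tx": 0,"ty": -0.05,"tz": 0.32,"ax": 0,"ay": 0,"az": 0,"jaw": 0},{"tx": 0.09,"ty": 0,"tz": 0.1,"ax": 0,"ay": 0,"az": 0,"jaw": 0},{"tx": 0.09,"ty": 0,"tz": 0.1,"ax": 0,"ay": 0,"az": 0,"jaw": 0},{"tx": 0,"ty": 0,"tz": 0,"ax": 0,"ay": 0,"az": 0,"jaw": 0},{"tx": 0,"ty": 0,"tz": 0,"ax": 0,"ay": 0,"az": 0,"jaw": 0}]'

```text
time_s: 37.42
tool_pos: [613.6, 214.1, 136.6]
eef_rot: [0.35, -0.055, 0.935, 0.021]
ft_force: [0.6, 0.0, -0.6]
gripper_width: 14.5
grasp_force: 78.4
```

Run:
```python
from h import *
ET=(-59,0,1.1);state(4,ET);ringcheck(4,ET)
```

```text
eye a,l,b 14.0 -0.9 9.6 rot [0.001 0.003 0.002] w 14.5 78.4 [ 0.17  0.42  1.8  -0.16  0.21 -1.37] 37.4167
top eye px [202. 177.] expected tips [[199.0, 167.0], [215.0, 227.0]] seen (0.8, [193.4, 167.9, 20.4, 46.5]) eyes [[202.6, 180.7]]
side eye px [347. 178.] expected tips [[353.0, 172.0], [315.0, 207.0]] seen (0.57, [313.2, 174.4, 39.4, 34.0]) eyes [[344.1, 179.8]]
```

Consistent with the earlier fits. I release and back well away.

Request:
servo_tool --steps '[{"tx": 0,"ty": 0,"tz": 0,"ax": 0,"ay": 0,"az": 0,"jaw": 0.4},{"tx": 0,"ty": 0,"tz": 0,"ax": 0,"ay": 0,"az": 0,"jaw": 0.4},{"tx": 0,"ty": 0,"tz": 0,"ax": 0,"ay": 0,"az": 0,"jaw": 0.4},{"tx": 0,"ty": 0,"tz": 0,"ax": 0,"ay": 0,"az": 0,"jaw": 0.4},{"tx": 0,"ty": 0,"tz": -0.5,"ax": 0,"ay": 0,"az": 0,"jaw": 0.4},{"tx": 0,"ty": 0,"tz": -0.8,"ax": 0,"ay": 0,"az": 0,"jaw": 0.4},{"tx": 0,"ty": 0,"tz": -0.8,"ax": 0,"ay": 0,"az": 0,"jaw": 0.4},{"tx": 0,"ty": 0,"tz": -0.8,"ax": 0,"ay": 0,"az": 0,"jaw": 0.4},{"tx": 0,"ty": 0,"tz": -0.8,"ax": 0,"ay": 0,"az": 0,"jaw": 0.4},{"tx": 0.5,"ty": 0,"tz": -0.5,"ax": 0,"ay": 0.5,"az": 0,"jaw": 0.4},{"tx": 0.5,"ty": 0,"tz": -0.5,"ax": 0,"ay": 0.5,"az": 0,"jaw": 0.4},{"tx": 0.5,"ty": 0,"tz": -0.5,"ax": 0,"ay": 0.5,"az": 0,"jaw": 0.4}]'

```text
time_s: 38.72
tool_pos: [477.4, 197.9, 228.2]
eef_rot: [0.278, -0.056, 0.959, 0.017]
ft_force: [-0.0, 0.1, -0.3]
gripper_width: 33.9
grasp_force: 0.0
```

Run:
```python
from h import *
sd=capture("side");t=capture("top")
for q in(t,sd): print([(g["conf"],g["o"],g["L"]) for g in gfit(q)])
a=cv2.resize(sd["color"][140:420,220:480],(390,420),interpolation=2);b=cv2.resize(t["color"][140:280,170:306],(408,420),interpolation=2)
cv2.imwrite("pics/end.png",np.hstack([a,b]))
```

```text
[(0.77, array([677.8, 231.6]), 71), (0.77, array([645.8, -17. ]), 50), (0.76, array([671.5, 164.3]), 67), (0.51, array([651.5,  36.1]), 53)]
[(0.76, array([680.5, 200.9]), 236), (0.51, array([672.7, 129.9]), 233), (0.42, array([695. , 332.1]), 259)]
```

View pics/end.png

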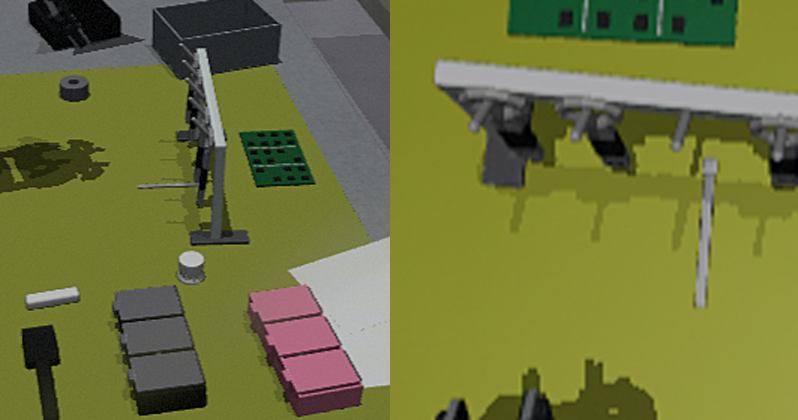

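All four rings are on pegs (right panel: 497,108, 588,112, 780,130; peg 0 seen before), and the lids are still shut. I let it settle and hand in.

Request:
servo_tool --steps '[{"tx": 0,"ty": 0,"tz": 0,"ax": 0,"ay": 0,"az": 0,"jaw": 0.4},{"tx": 0,"ty": 0,"tz": 0,"ax": 0,"ay": 0,"az": 0,"jaw": 0.4},{"tx": 0,"ty": 0,"tz": 0,"ax": 0,"ay": 0,"az": 0,"jaw": 0.4},{"tx": 0,"ty": 0,"tz": 0,"ax": 0,"ay": 0,"az": 0,"jaw": 0.4},{"tx": 0,"ty": 0,"tz": 0,"ax": 0,"ay": 0,"az": 0,"jaw": 0.4},{"tx": 0,"ty": 0,"tz": 0,"ax": 0,"ay": 0,"az": 0,"jaw": 0.4},{"tx": 0,"ty": 0,"tz": 0,"ax": 0,"ay": 0,"az": 0,"jaw": 0.4},{"tx": 0,"ty": 0,"tz": 0,"ax": 0,"ay": 0,"az": 0,"jaw": 0.4},{"tx": 0,"ty": 0,"tz": 0,"ax": 0,"ay": 0,"az": 0,"jaw": 0.4},{"tx": 0,"ty": 0,"tz": 0,"ax": 0,"ay": 0,"az": 0,"jaw": 0.4},{"tx": 0,"ty": 0,"tz": 0,"ax": 0,"ay": 0,"az": 0,"jaw": 0.4},{"tx": 0,"ty": 0,"tz": 0,"ax": 0,"ay": 0,"az": 0,"jaw": 0.4}]'

```text
time_s: 39.92
tool_pos: [478.6, 198.0, 227.9]
eef_rot: [0.279, -0.056, 0.958, 0.017]
ft_force: [0.3, 0.5, -0.1]
gripper_width: 34.2
grasp_force: 0.0
```

Request:
servo_tool --steps '[{"tx": 0,"ty": 0,"tz": 0,"ax": 0,"ay": 0,"az": 0,"jaw": 0.4},{"tx": 0,"ty": 0,"tz": 0,"ax": 0,"ay": 0,"az": 0,"jaw": 0.4},{"tx": 0,"ty": 0,"tz": 0,"ax": 0,"ay": 0,"az": 0,"jaw": 0.4},{"tx": 0,"ty": 0,"tz": 0,"ax": 0,"ay": 0,"az": 0,"jaw": 0.4},{"tx": 0,"ty": 0,"tz": 0,"ax": 0,"ay": 0,"az": 0,"jaw": 0.4},{"tx": 0,"ty": 0,"tz": 0,"ax": 0,"ay": 0,"az": 0,"jaw": 0.4},{"tx": 0,"ty": 0,"tz": 0,"ax": 0,"ay": 0,"az": 0,"jaw": 0.4},{"tx": 0,"ty": 0,"tz": 0,"ax": 0,"ay": 0,"az": 0,"jaw": 0.4},{"tx": 0,"ty": 0,"tz": 0,"ax": 0,"ay": 0,"az": 0,"jaw": 0.4},{"tx": 0,"ty": 0,"tz": 0,"ax": 0,"ay": 0,"az": 0,"jaw": 0.4},{"tx": 0,"ty": 0,"tz": 0,"ax": 0,"ay": 0,"az": 0,"jaw": 0.4},{"tx": 0,"ty": 0,"tz": 0,"ax": 0,"ay": 0,"az": 0,"jaw": 0.4}]'

```text
time_s: 40.92
tool_pos: [478.6, 198.0, 227.9]
eef_rot: [0.279, -0.056, 0.958, 0.017]
ft_force: [0.1, 0.2, -0.4]
gripper_width: 34.3
grasp_force: 0.0
```

Run:
```python
from h import *
a=capture("top");A=a["color"].astype(int)
for _ in range(6): b=capture("top")
D=np.abs(A-b["color"].astype(int)).sum(2)[150:240,180:360];print("moving px",(D>60).sum())
print([(g["conf"],g["o"],g["L"]) for g in gfit(b)])
print(ticket.hand_in())
```

```text
moving px 0
[(0.73, array([641.7, -19.3]), 52), (0.73, array([673.8, 163.6]), 66), (0.61, array([648.5,  37.3]), 48)]
the job is handed in; nothing more can be done
None
```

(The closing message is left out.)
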